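# Load a doming punch into the sprung catch clamp and lock it

### The arm

A 6-joint arm with a two-finger parallel gripper is mounted at the origin on a cart in front of the work surface, level with it; the furniture and walls round the work are solid. World frame = base frame: x ahead of the robot, y to its left, z up, the work surface at z = 0. Lengths are in m, angles in rad, forces in N, time in s.
With the tool pointing down it reaches from about 0.375 to 0.9 m from the base axis. Payload 3.1 kg.
Tool frame: the origin (TCP) lies between the finger pads; the fingertips stand ahead of it and the grasp point (between the pads) lies 11 mm behind it (r.tip_reach is the z of the fingertips in the tool frame, in m); z points along the fingers, y is the direction in which the jaws open and shut (so a half turn about z gives the same grasp; the last joint's range is limited). The gripper opens to 87 mm and grips with 3 to 60 N. Pads are 19 mm wide; open, the fingers measure 117 mm over their backs; the gripper's body (75 mm by 190 mm) begins 51 mm behind the grasp point.
Start: joints at [0.97, 0.527, 1.433, -0, 1.181, -0.178], TCP at [0.256, 0.57, 0.231] pointing down, gripper open.
Joint ranges: [-3.08, 3.08], [-0.75, 2.2], [0.22, 2.44], [-1.43, 4.57], [0, 2.65], [-2.85, 2.85]. Speed limits (rad/s): [2.79, 2.79, 3.14, 3.14, 3.14, 3.14].

### API

Orientations are given as a rotation vector (axis times angle).
In Python, from plant import r gives the robot as it stands. The module is installed in compiled form; this text tells all that it offers.
- The arm moves only by the tool move_arm, never from a script. Its arguments are lists of equal length, an entry for each row: "offset": the shift along the tool's x, y, z in units of 40 mm (1.0 is 40 mm), a list of three; "twist": the turn about the tool's z in units of 8 degrees (1.0 is 8 degrees); "fingers": the opening, from 0 (shut) to 1 (fully open). In form: {"offset": [[tx, ty, tz], ...], "twist": [twist, ...], "fingers": [fingers, ...]}. A call has 1 to 20 rows; each row shifts and turns the commanded pose from where the row before left it, along the tool's axes as they then stand; what a row does not reach is not made up. A row lasts 1/10 s, in which the tool goes at most 50 mm and 8.59 degrees, less where a joint would pass 70% of its speed; a pose out of reach is approached as far as the arm can. A call is refused whole if a number of a shift passes 1 or a number of a turn 1, either way. A call with a gripper value outside its range is refused whole. The fingers move at their own pace and stop on an object; "force" is the grip in N (left out, the last holds). Time passes only in rows, so rows that do not move let the fingers close. It gives the time, the measured TCP pose, the force and the opening at its end, in the units of the state.
- r.observe(): the state, without advancing time (a new reading comes with each control period).
- r.camera(name): name is "side" or "top" or "wrist"; returns a dict with "pixels" (420x560x3 uint8, red, green, blue), "mtx" (3x3 intrinsics, pixels), "view" (4x4, takes a point from world to camera coordinates); the wrist camera has in their place "T_tool_cam" (4x4, takes a point from camera to tool coordinates, whose origin is the TCP and whose axes are the flange's). Camera axes: x right, y down, z forward; pixel columns grow to the right and rows downward; lengths in m; the calibration is good to about 2 mm. The wrist camera is an equidistant fisheye: a pixel r from the principal point sees the ray r / f radians off the axis. A picture is of the moment at which its call begins: read the wrist's pose just before it. There is no depth.
- r.hand_in(): hands the job in, once; it reports no verdict.
Trained networks look in a picture, given as the dict that the camera call returned (one of the last four; its "shot" number tells which), for a name from the list of things; names that differ only in an ending like _2 or _b are one class to them, and where a whole thing is asked for, a point or a joint stands for the part that bears it (a point fixed in the world has none). Each returns a list of dicts, best first, with "conf" (0 to 1); they miss things now and then, are a little off and sometimes report something else, mostly with a low value. They report only what shows in the picture. A call takes as long as a camera call.
- r.boxes_of(picture, name): "extent" ([left, top, right, bottom] in pixels, round what is visible of it).
- r.cut_out(picture, name): "region" (420x560 bool, what is visible of it) and "extent" ([left, top, right, bottom] in pixels, round what is visible of it).
- r.place_of(picture, name): "point" ([column, row] in pixels: a listed point, or the origin of a listed thing).
The state is a dict: "time": time; "joints": joint angles; "qd": joint speeds; "effort": joint torques, N m; "position": TCP position; "eef_rot": TCP orientation; "wrist_force": force on the tool from outside, world axes, zero at the start; "torque": the same for the moment, N m; "grip_width": finger opening in m.
Only numpy, scipy, OpenCV 4.12 (cv2) and the standard library are available. Lean on these libraries where they do the work, as an engineer would, in place of code of your own. Each camera call takes 0.05 s, during which the arm holds its last target.

### The job

Get the grooved doming punch ready for polishing: lay it in the rests of the grey catch clamp with its ball end towards the open end, push it in until both sprung jaws have shut in its groove, and let go of it only then, because the ejector throws it out again. Then slide the locking yoke fully home by its black knob, and leave the plain punch and the other things on the bench where they lie.

Things in the scene. Friction and masses are not known exactly. Their poses are not given: they have to be found in the camera images.
- clamp: Grey catch clamp bolted to the bench, 200 mm long, 110 wide over its lugs, fixed. x: direction in which a punch is pushed in, from the open end nearest the robot to the jaws; y left, z up. Origin on the bench under punch_center of a caught punch. Base plate: 10 mm thick, from x = -78 mm. Jaws at x = 39 to 52 mm between side cheeks 50 mm high; yoke behind.
- rest_gap (a point): Mid-gap between the clamp's two cradle rests, at the axis height of a lying punch (31 mm over the bench); axes as the clamp's. The gap is 40 mm long in x, open for fingers on both sides of the punch down to the lugs (16 mm high). Each rest is 14 mm long: floor 24 mm high, walls 15.6 mm apart up to 32 mm, flaring to about 28 mm apart at 42 mm.
- clamp_load (a point): Where punch_center is when the punch lies in the two rests with its nose just short of the shut jaws, 31 mm over the bench, 30 mm before clamp_home; axes as the clamp's. From 10 mm before to 2 mm beyond this point the nose is free of the jaws and the square bar lies on both rests.
- clamp_home (a point): Where punch_center rests once the jaws have caught it, 31 mm over the bench; axes as the clamp's. A push carries it up to 4.5 mm further, to the ejector's stop; the jaws shut behind the punch's head as it passes this point. Let go, it settles back here.
- jaw_left (a joint): Sliding sprung jaw on the clamp's left: 0 m fully shut (empty), about 0.0005 shut in a punch's groove, 0.004 spread by the punch's head, most 0.006. Spring force 1.7 N shut, 2.9 N spread. A 45 degree chamfer faces the incoming punch; the far side is a square hook.
- jaw_right (a joint): The same on the clamp's right; it opens the other way. The two jaws are linked and open equally, so that they centre the punch.
- ejector (a joint): Spring plunger on the punch's axis behind the jaws: 0 m fully out, 0.014 when the punch is caught, stop at 0.0185. It pushes back with 1.4 N at 0, 4.6 N caught, 5.6 N at the stop, and throws the punch back if the jaws have not shut. Pushing a punch home takes up to about 12 N in all.
- lock (a joint): Locking yoke, a dark steel U whose prongs slide along the outsides of the jaws: 0 m drawn back (free), 0.019 fully home (locked). It slides in the clamp's -x direction against 2 N of friction and stays where left. The prongs cannot pass a spread jaw; home, they keep the jaws from opening.
- lock_knob (a point): Middle of the black knob (17 mm diameter, 28 mm high, top 78 mm over the bench) on the yoke's crossbar; axes as the clamp's. The crossbar's top is 48 mm over the bench; it reaches 6 mm beyond the knob's axis in x, and past that only the base plate and nothing above it.
- punch_center (a point): Near the middle of the grooved punch, half-way up: steel doming punch, 150 mm long, 14 mm square bar, 0.15 kg, lying on a flat. x runs along it to the nose. Square from x = -64 to 38 mm; turned groove 7 mm thick to 54; round head 14 mm thick to 57; taper to 6 mm at the tip, 70. The other end is a ball of radius 7 mm centred at x = -73 (end at -80).
- punch_nose (a point): Tip of the grooved punch's tapered nose, on its axis.
- plain_center (a point): Near the middle, half-way up, of the plain punch: same 14 mm square bar and ball, 146 mm long, but the end opposite the ball is plain and blunt, without a groove. Not wanted.
- matchbox: Bystander: red matchbox, 36 x 52 x 15 mm; origin under its centre.
- burnisher: Bystander: burnisher with a dark handle, 14 x 126 x 12 mm; origin under its centre.
- bench_block: Bystander: square steel bench block, 52 x 52 x 48 mm; origin under its centre.
- steel_bowl: Bystander: steel bowl of findings, 95 x 97 x 32 mm; origin under its centre.
- thread_spool: Bystander: spool of white thread, 78 x 81 x 31 with its loose end mm; origin under its centre.
- flat_file: Bystander: small flat file, 11 x 170 x 5 mm; origin under its centre.
- weight: Bystander: turned brass weight with a knob, 32 x 32 x 30 mm; origin under its centre.

How it is judged:
By the outcome, as a careful person would: the job done as asked, in the order asked, and still so for the second after the job is handed in, with the robot touching nothing.
It also fails if it takes over 61 s, if anything falls off the work surface, if the arm or the gripper's body presses on something with over 40 N, if the wrist force passes 120 N, or if a joint passes its speed limit or range.

## Working session

There is one attempt and no reset: what is moved stays moved. The work goes in short steps, Python scripts to look and compute and a tool call to move; the robot and the scene stay as the last step left them, time stands still between calls to the robot, and variables do not carry over. Pictures are saved under pics/ and viewed, and the job is handed in when it is done.

Besides the shell and the picture viewer there is one more tool, called after ">>>" as name([rows], argument=value, ...), one row to a line, values as JSON. move_arm: Moves the arm, as the interface text tells. Its arguments: {"type":"object","properties":{"offset":{"type":"array","items":{"type":"array","items":{"type":"number"}}},"twist":{"type":"array","items":{"type":"number"}},"fingers":{"type":"array","items":{"type":"number"}},"force":{"type":"number"}},"required":["offset","twist","fingers"]}

```bash
mkdir -p pics; ls; cat > h.py <<'E'
from plant import r
import numpy as np, cv2
from scipy.spatial.transform import Rotation as R
def save(c,n): cv2.imwrite('pics/'+n,cv2.cvtColor(c['pixels'],cv2.COLOR_RGB2BGR))
def ray(c,uv,st=None):
    M=c['mtx']; x=(uv[0]-M[0,2])/M[0,0]; y=(uv[1]-M[1,2])/M[1,1]
    if 'view' in c:
        V=c['view']; d=V[:3,:3].T@np.array([x,y,1]); o=-V[:3,:3].T@V[:3,3]
        return o,d
    t=np.hypot(x,y); s=np.sin(t)/t if t>1e-9 else 1
    T=c['T_tool_cam']; d=np.array([x*s,y*s,np.cos(t)])
    A=R.from_rotvec(st['eef_rot']).as_matrix()
    return A@T[:3,3]+np.array(st['position']), A@T[:3,:3]@d
def onz(c,uv,z,st=None):
    o,d=ray(c,uv,st); return o+d*(z-o[2])/d[2]
E
python3 - <<'E'
from h import *
s=r.observe(); print(s); print(r.tip_reach)
for n in ['top','side','wrist']:
    c=r.camera(n); save(c,n+'0.png')
    if n=='top': print(c['mtx'],c['view'])
    else: print(c['mtx'])
    for k,z in [('punch_center',.007),('punch_nose',.007),('plain_center',.007),('clamp',0),('clamp_load',.031),('clamp_home',.031),('rest_gap',.031),('lock_knob',.064),('bench_block',0),('weight',0),('matchbox',0),('burnisher',0),('flat_file',0),('steel_bowl',0),('thread_spool',0)]:
        if n!='top' and k not in('punch_center','punch_nose','plain_center','clamp_home','lock_knob','clamp','rest_gap'): continue
        for q in r.place_of(c,k)[:2]:
            print(n,k,round(q['conf'],2),np.round(q['point'],1),np.round(onz(c,q['point'],z,s),4))
print(r.observe()['time'])
E
```

```text
pics
{'time': 0.0, 'joints': array([ 9.69495135e-01,  5.28479256e-01,  1.43391100e+00, -3.26034461e-05,
        1.18143185e+00, -1.78479158e-01]), 'qd': array([-0.00098957,  0.00033448,  0.00115516, -0.00106908,  0.00102362,
        0.00071202]), 'effort': array([ 6.90317447e-04, -4.40048325e+01, -1.76591241e+01,  6.32379600e-02,
        5.82789362e-02, -1.62590886e-04]), 'position': array([0.25600735, 0.56935776, 0.22956084]), 'eef_rot': array([-0.65903952, -3.0708488 ,  0.00325634]), 'wrist_force': array([-0.43326822,  0.11471219, -0.97720469]), 'torque': array([-0.01585632, -0.03456973,  0.02622284]), 'grip_width': 0.0870780835084756}
0.008
[[465.16648838   0.         281.39198501]
 [  0.         465.16648838 210.10039933]
 [  0.           0.           1.        ]] [[ 0.02671679 -0.999639   -0.00284358 -0.0796493 ]
 [-0.99223877 -0.02617321 -0.12156149  0.58272917]
 [ 0.12144318  0.00606924 -0.99257983  1.15989202]
 [ 0.          0.          0.          1.        ]]
top punch_center 0.87 [374.9 239.2] [ 0.5181 -0.31    0.007 ]
top punch_nose 0.57 [382.3 217.5] [ 0.5755 -0.3292  0.
[... 1151 characters left out ...]
 0.         429.00251812 207.49279532]
 [  0.           0.           1.        ]]
side punch_center 0.7 [319.7 306.9] [ 0.5096 -0.3154  0.007 ]
side punch_nose 0.95 [351.2 299. ] [ 0.57   -0.3291  0.007 ]
side plain_center 0.75 [180.5 190.4] [0.4644 0.2225 0.007 ]
side plain_center 0.45 [365. 230.] [ 0.7472 -0.1719  0.007 ]
side clamp_home 0.75 [266.4 225.7] [ 0.5474 -0.0729  0.031 ]
side rest_gap 0.61 [255.9 227.2] [ 0.5249 -0.0662  0.031 ]
side lock_knob 0.76 [316.4 199.8] [ 0.6731 -0.083   0.064 ]
[[325.1922621    0.         285.52593094]
 [  0.         325.1922621  210.76382046]
 [  0.           0.           1.        ]]
wrist punch_center 0.38 [ 17.2 416.5] [ 0.5128 -0.3516  0.007 ]
1.6
```

View pictures.

View pics/top0.png

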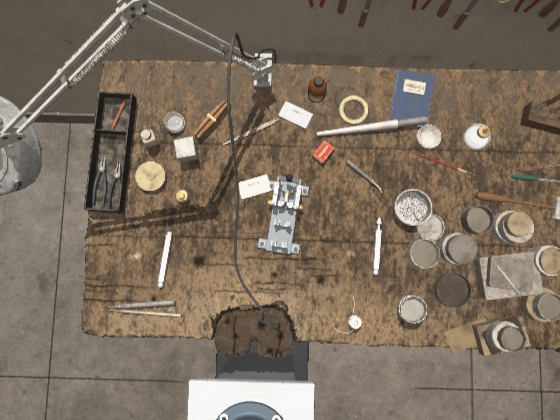

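View pics/side0.png

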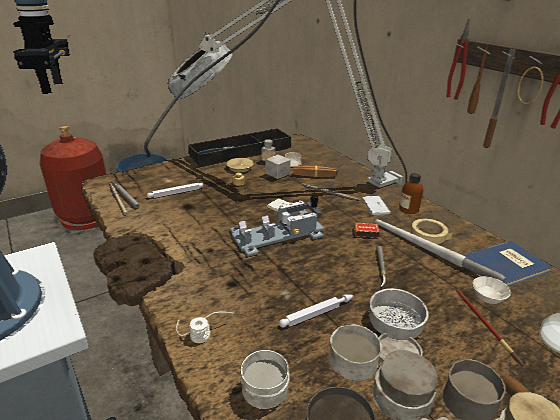

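```bash
python3 - <<'E'
from h import *
t=r.camera('top'); s=r.camera('side'); st=r.observe()
import pickle; pickle.dump((t,s),open('cams.pkl','wb'))
for uv in [(235,230),(245,120),(262,300)]:
    for z in [0,.1,.2,.4,.6,.8]:
        p=onz(t,uv,z); V=s['view']; q=V[:3,:3]@p+V[:3,3]; m=s['mtx']@q
        print(uv,z,np.round(p,3),np.round(m[:2]/m[2]))
a=cv2.resize(t['pixels'][140:300,130:430],None,fx=2.6,fy=2.6,interpolation=cv2.INTER_CUBIC)
b=cv2.resize(s['pixels'][180:340,140:400],None,fx=3,fy=3,interpolation=cv2.INTER_CUBIC)
save({'pixels':a},'t1.png');save({'pixels':b},'s1.png')
E
```

```text
(235, 230) 0 [0.533 0.057 0.   ] [233. 214.]
(235, 230) 0.1 [0.525 0.046 0.1  ] [231. 179.]
(235, 230) 0.2 [0.518 0.036 0.2  ] [228. 139.]
(235, 230) 0.4 [0.502 0.015 0.4  ] [221.  42.]
(235, 230) 0.6 [ 0.487 -0.006  0.6  ] [211. -92.]
(235, 230) 0.8 [ 0.472 -0.027  0.8  ] [ 196. -286.]
(245, 120) 0 [0.832 0.041 0.   ] [334. 187.]
(245, 120) 0.1 [0.8   0.032 0.1  ] [330. 156.]
(245, 120) 0.2 [0.768 0.023 0.2  ] [325. 121.]
(245, 120) 0.4 [0.704 0.004 0.4  ] [312.  35.]
(245, 120) 0.6 [ 0.639 -0.014  0.6  ] [294. -86.]
(245, 120) 0.8 [ 0.575 -0.033  0.8  ] [ 268. -266.]
(262, 300) 0 [ 0.354 -0.02   0.   ] [174. 253.]
(262, 300) 0.1 [ 0.361 -0.024  0.1  ] [172. 211.]
(262, 300) 0.2 [ 0.368 -0.028  0.2  ] [171. 165.]
(262, 300) 0.4 [ 0.382 -0.037  0.4  ] [167.  52.]
(262, 300) 0.6 [ 0.396 -0.045  0.6  ] [162. -99.]
(262, 300) 0.8 [ 0.41  -0.054  0.8  ] [ 155. -310.]
```

View pics/t1.png

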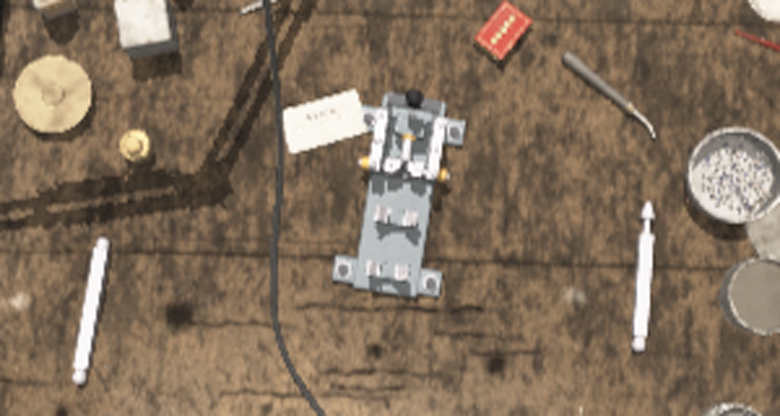

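View pics/s1.png

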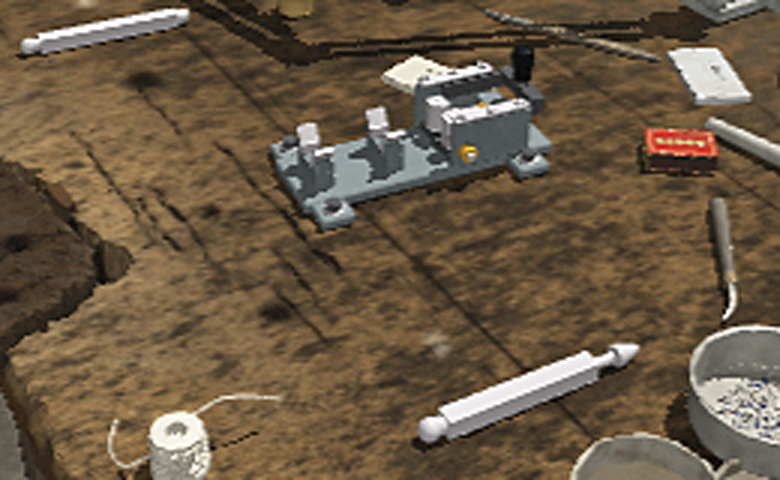

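View pics/wrist0.png

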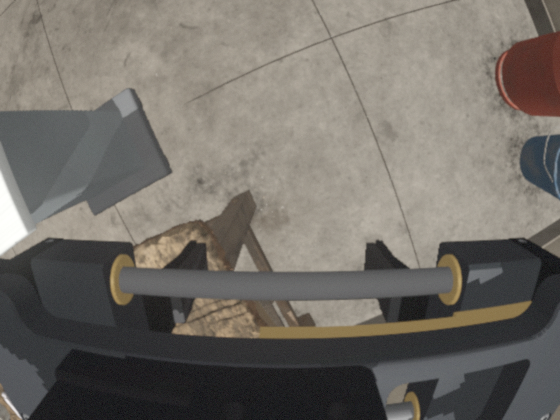

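```bash
python3 - <<'E'
from h import *
import pickle
t,s=pickle.load(open('cams.pkl','rb'))
def tri(u,v):
    o1,d1=ray(t,u);o2,d2=ray(s,v)
    k=np.linalg.lstsq(np.c_[d1,-d2],o2-o1,rcond=None)[0]
    return o1+d1*k[0],o2+d2*k[1]
print('lamp',tri((15,165),(200,70)),tri((130,5),(225,40)))
for n,c in(('t',t),('s',s)):
  for k in ('punch_center',):
    q=r.cut_out(c,k)[0]; m=q['region']; ys,xs=np.nonzero(m)
    P=np.array([onz(c,(x,y),.008) for x,y in zip(xs,ys)])[:,:2]
    mu=P.mean(0); w,v=np.linalg.eigh(np.cov((P-mu).T)); a=v[:,1]*np.sign(v[0,1])
    pr=(P-mu)@a
    print(n,k,q['conf'],len(xs),'axis deg',np.degrees(np.arctan2(a[1],a[0])),'ball',mu+a*pr.min(),'nose',mu+a*pr.max(),np.ptp(pr))
# clamp: hand points
for nm,px in dict(knob=(413,97),rfL=(383,213),rfR=(410,216),rnL=(375,267),rnR=(402,268)).items():
    u=(px[0]/2.6+130,px[1]/2.6+140); print(nm,np.round(onz(t,u,.078 if nm=='knob' else .042),4))
for nm,px in dict(knobtop=(523,49),).items():
    u=(px[0]/3+140,px[1]/3+180); print('side',nm,np.round(onz(s,u,.078),4))
st=r.observe(); print(R.from_rotvec(st['eef_rot']).as_matrix().round(3), st['time'])
E
```

```text
lamp (array([0.64248799, 0.51159293, 0.23949543]), array([0.66141408, 0.50348934, 0.23859749])) (array([0.88954291, 0.20910559, 0.45461848]), array([0.65369264, 0.30647091, 0.35186994]))
t punch_center 0.83 319 axis deg -3.983395750567323 ball [ 0.42781868 -0.31033062] nose [ 0.57150234 -0.32033612] 0.1440316073656224
s punch_center 0.94 842 axis deg -2.9703646616098247 ball [ 0.42433038 -0.3138446 ] nose [ 0.57758582 -0.32179689] 0.15346162389126963
knob [ 0.6625 -0.0808  0.078 ]
rfL [ 0.5532 -0.0546  0.042 ]
rfR [ 0.551  -0.0811  0.042 ]
rnL [ 0.5002 -0.0483  0.042 ]
rnR [ 0.4999 -0.0746  0.042 ]
side knobtop [ 0.6628 -0.0877  0.078 ]
[[-0.912  0.41   0.   ]
 [ 0.41   0.912  0.   ]
 [-0.     0.    -1.   ]] 1.8
```

```bash
cat > plan.py <<'E'
from h import *
def plan(target,head,n,start=None):
    """straight path to xyz & tool-x heading deg in n rows; prints rows in tool units"""
    s=r.observe(); p=np.array(s['position']); A=R.from_rotvec(s['eef_rot']).as_matrix()
    if start is not None: p,h=np.array(start[:3]),start[3]
    else: h=np.degrees(np.arctan2(A[1,0],A[0,0]))
    d=np.array(target)-p; dh=(head-h+180)%360-180
    if dh>170: dh-=0
    rows=[]
    for i in range(n):
        hh=np.radians(h+dh*i/n)
        x=np.array([np.cos(hh),np.sin(hh),0]); y=np.array([np.sin(hh),-np.cos(hh),0])
        st=d/n; rows.append([round(float(v)/.04,2) for v in (st@x,st@y,-st[2])])
    print('now',p.round(4),round(h,2),'move',d.round(4),'dh',round(dh,2))
    print('offset',rows); print('twist',round(-dh/8/n,3),'max',max(abs(v) for q in rows for v in q))
E
python3 -c "
from plan import *
plan((.46,0,.23),27.8,16)"
```

```text
now [0.2564 0.57   0.2306] 155.78 move [ 0.2036 -0.57   -0.0006] dh -127.98
offset [[-0.66, -0.68, 0.0], [-0.74, -0.58, 0.0], [-0.82, -0.47, 0.0], [-0.88, -0.36, 0.0], [-0.92, -0.23, 0.0], [-0.94, -0.1, 0.0], [-0.95, 0.03, 0.0], [-0.93, 0.16, 0.0], [-0.9, 0.29, 0.0], [-0.85, 0.41, 0.0], [-0.79, 0.53, 0.0], [-0.7, 0.63, 0.0], [-0.61, 0.72, 0.0], [-0.5, 0.8, 0.0], [-0.39, 0.86, 0.0], [-0.26, 0.91, 0.0]]
twist 1.0 max 0.95
```

>>> move_arm([
  [-0.66,-0.68,0],
  [-0.74,-0.58,0],
  [-0.82,-0.47,0],
  [-0.88,-0.36,0],
  [-0.92,-0.23,0],
  [-0.94,-0.1,0],
  [-0.95,0.03,0],
  [-0.93,0.16,0],
  [-0.9,0.29,0],
  [-0.85,0.41,0],
  [-0.79,0.53,0],
  [-0.7,0.63,0],
  [-0.61,0.72,0],
  [-0.5,0.8,0],
  [-0.39,0.86,0],
  [-0.26,0.91,0],
  [0,0,0],
], twist=[1,1,1,1,1,1,1,1,1,1,1,1,1,1,1,1,0], fingers=[0.5,0.5,0.5,0.5,0.5,0.5,0.5,0.5,0.5,0.5,0.5,0.5,0.5,0.5,0.5,0.5,0.5], force=30)

```text
time: 3.5
position: [0.4631, -0.0041, 0.2311]
eef_rot: [3.049, 0.743, 0.006]
wrist_force: [0.2, -0.1, 1.0]
grip_width: 0.0434
```

```bash
python3 - <<'E'
from plan import *
import pickle
st=r.observe(); c=r.camera('wrist'); pickle.dump((c,st),open('w1.pkl','wb')); save(c,'w1.png')
print(c['T_tool_cam'].round(3))
for k,z in [('punch_center',.007),('punch_nose',.007),('clamp_load',.031),('clamp_home',.031),('rest_gap',.031),('lock_knob',.064)]:
    for q in r.place_of(c,k)[:1]: print(k,round(q['conf'],2),np.round(q['point'],1),np.round(onz(c,q['point'],z,st),4))
plan((.505,-.315,.12),-3.5,10)
E
```

```text
[[-0.    -0.965 -0.261  0.07 ]
 [ 1.    -0.    -0.001 -0.   ]
 [ 0.001 -0.261  0.965 -0.154]
 [ 0.     0.     0.     1.   ]]
punch_center 0.87 [487.4 257. ] [ 0.5092 -0.3142  0.007 ]
punch_nose 0.75 [507.3 222.1] [ 0.5685 -0.3133  0.007 ]
clamp_load 0.97 [356.3 169. ] [ 0.5203 -0.0637  0.031 ]
clamp_home 0.83 [370.4 146.2] [ 0.5504 -0.0654  0.031 ]
rest_gap 0.87 [356.6 167.8] [ 0.5216 -0.0634  0.031 ]
lock_knob 0.6 [442.8  66.3] [ 0.6654 -0.0866  0.064 ]
now [0.4595 0.0012 0.2305] 27.91 move [ 0.0455 -0.3162 -0.1105] dh -31.41
offset [[-0.27, 0.75, 0.28], [-0.23, 0.77, 0.28], [-0.19, 0.78, 0.28], [-0.14, 0.79, 0.28], [-0.1, 0.79, 0.28], [-0.06, 0.8, 0.28], [-0.01, 0.8, 0.28], [0.03, 0.8, 0.28], [0.08, 0.8, 0.28], [0.12, 0.79, 0.28]]
twist 0.393 max 0.8
```

View pics/w1.png

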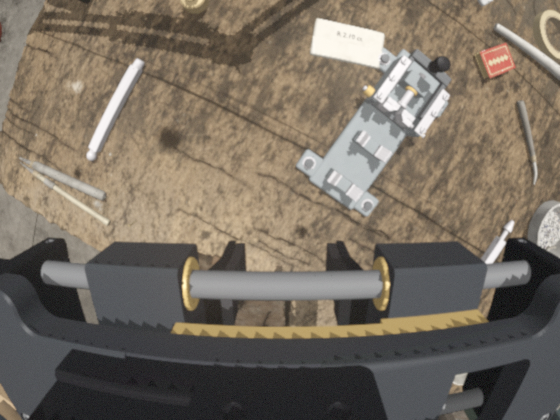

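>>> move_arm([
  [-0.27,0.75,0.22],
  [-0.23,0.77,0.22],
  [-0.19,0.78,0.22],
  [-0.14,0.79,0.22],
  [-0.1,0.79,0.22],
  [-0.06,0.8,0.22],
  [-0.01,0.8,0.22],
  [0.03,0.8,0.22],
  [0.08,0.8,0.22],
  [0.12,0.79,0.22],
  [0,0,0],
], twist=[0.4,0.4,0.4,0.4,0.4,0.4,0.4,0.4,0.4,0.3,0], fingers=[0.5,0.5,0.5,0.5,0.5,0.5,0.5,0.5,0.5,0.5,0.5])

```text
time: 4.95
position: [0.5045, -0.3207, 0.1416]
eef_rot: [3.138, -0.097, 0.002]
wrist_force: [0.1, 0.1, 0.3]
grip_width: 0.0434
```

```bash
python3 - <<'E'
from plan import *
import pickle
st=r.observe(); c=r.camera('wrist'); pickle.dump((c,st),open('w2.pkl','wb')); save(c,'w2.png')
for k,z in [('punch_center',.007),('punch_nose',.007)]:
    for q in r.place_of(c,k)[:1]: print(k,round(q['conf'],2),np.round(q['point'],1),np.round(onz(c,q['point'],z,st),4))
plan((.505,-.317,.05),-3.5,4)
E
```

```text
punch_center 0.71 [278.2 202.4] [ 0.5053 -0.3144  0.007 ]
punch_nose 0.68 [278.6 128.1] [ 0.5724 -0.3192  0.007 ]
now [ 0.5033 -0.3159  0.1423] -3.35 move [ 0.0017 -0.0011 -0.0923] dh -0.15
offset [[0.01, 0.01, 0.58], [0.01, 0.01, 0.58], [0.01, 0.01, 0.58], [0.01, 0.01, 0.58]]
twist 0.005 max 0.58
```

View pics/w2.png

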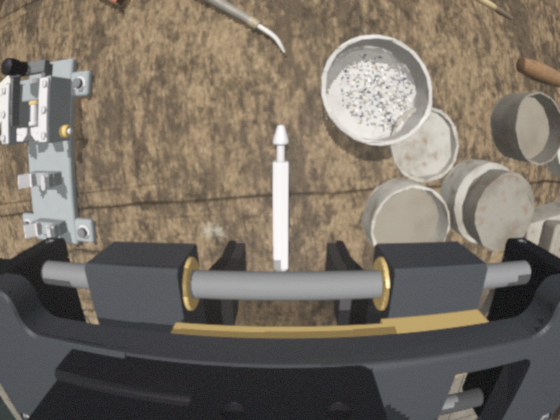

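```bash
python3 - <<'E'
from h import *
import pickle
t,s=pickle.load(open('cams.pkl','rb'))
def tri(u,v):
    o1,d1=ray(t,u);o2,d2=ray(s,v)
    k=np.linalg.lstsq(np.c_[d1,-d2],o2-o1,rcond=None)[0]
    return (o1+d1*k[0]).round(3),(o2+d2*k[1]).round(3)
a=cv2.resize(t['pixels'][180:300,360:500],None,fx=3,fy=3); b=cv2.resize(s['pixels'][280:420,300:440],None,fx=3,fy=3)
b=b[:360]
save({'pixels':np.hstack([a[:360],b])},'tin.png')
print(tri((424,252),(356,341)),tri((459,248),(383,388)))
E
```

```text
(array([ 0.487, -0.428,  0.039]), array([ 0.489, -0.429,  0.04 ])) (array([ 0.5  , -0.52 ,  0.031]), array([ 0.475, -0.502,  0.023]))
```

View pics/tin.png

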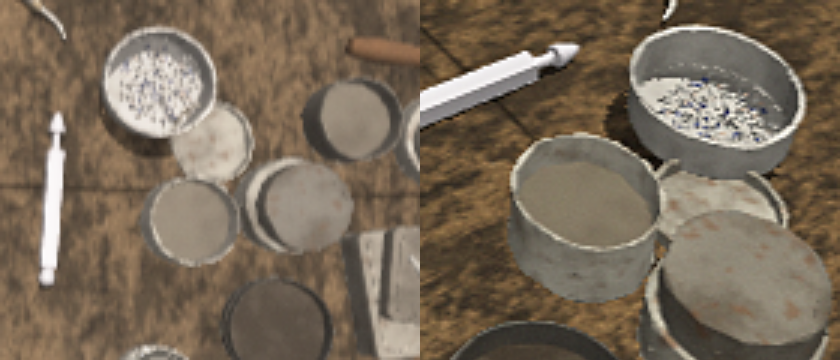

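>>> move_arm([
  [-0.05,0,0.7],
  [0,0,0.8],
  [0,0,0.8],
  [0,0,0.6],
  [0,0,0.35],
  [0,0,0],
], twist=[0,0,0,0,0,0], fingers=[0.5,0.5,0.5,0.5,0.5,0.5])

```text
time: 5.7
position: [0.5007, -0.3151, 0.0112]
eef_rot: [-3.138, 0.091, 0.005]
wrist_force: [1.1, 1.0, 0.3]
grip_width: 0.0432
```

```bash
python3 -c "
from h import *
c=r.camera('wrist'); save(c,'w3.png'); s=r.observe(); print(s['position'],s['wrist_force'],s['time'])"
```

```text
[ 0.50150084 -0.31606035  0.0124626 ] [ 0.2703679  -0.50825735  0.58540066] 5.75
```

View pics/w3.png

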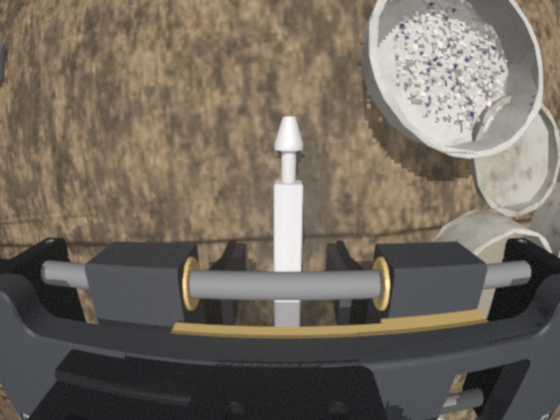

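>>> move_arm([
  [0,0,0],
  [0,0,0],
  [0,0,0],
  [0,0,0],
  [0,0,0],
  [0,0,0],
], twist=[0,0,0,0,0,0], fingers=[0,0,0,0,0,0], force=40)

```text
time: 6.35
position: [0.5016, -0.3173, 0.0131]
eef_rot: [3.14, -0.094, 0.001]
wrist_force: [-0.3, 0.6, 3.8]
grip_width: 0.0136
```

```bash
python3 - <<'E'
from h import *
s=r.observe(); print(s['position'],s['grip_width'],s['wrist_force'],s['time'])
c=r.camera('wrist'); save(c,'w4.png')
A=R.from_rotvec(s['eef_rot']).as_matrix()
for n,uv,z in [('tip',(287,117),.007),('shoulder',(287,181),.014)]:
    print(n,A.T@(onz(c,uv,z,s)-s['position']))
E
```

```text
[ 0.50163939 -0.31731717  0.01311814] 0.01359973893659084 [-0.27981389  0.62901029  3.80094955] 6.35
tip [0.07420305 0.00092317 0.0061488 ]
shoulder [ 0.04361199  0.00090412 -0.00086378]
```

View pics/w4.png

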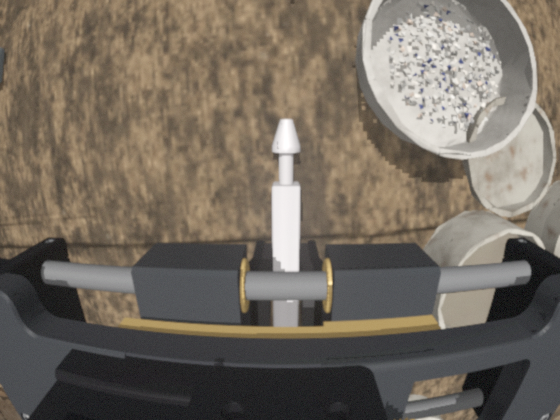

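```bash
python3 - <<'E'
from plan import *
import pickle
c,st=pickle.load(open('w1.pkl','rb'))
a=cv2.resize(c['pixels'][40:220,290:470],None,fx=4,fy=4,interpolation=cv2.INTER_CUBIC)[:600]
save({'pixels':a},'w1c.png')
plan((.5016,-.3173,.15),-3.4,5)
plan((.522,-.065,.15),-7.5,10,(.5016,-.3173,.15,-3.4))
E
```

```text
now [ 0.5017 -0.3173  0.0131] -3.43 move [-1.000e-04  0.000e+00  1.369e-01] dh 0.03
offset [[-0.0, -0.0, -0.68], [-0.0, -0.0, -0.68], [-0.0, -0.0, -0.68], [-0.0, -0.0, -0.68], [-0.0, -0.0, -0.68]]
twist -0.001 max 0.68
now [ 0.5016 -0.3173  0.15  ] -3.4 move [0.0204 0.2523 0.    ] dh -4.1
offset [[0.01, -0.63, -0.0], [0.01, -0.63, -0.0], [0.0, -0.63, -0.0], [-0.0, -0.63, -0.0], [-0.0, -0.63, -0.0], [-0.01, -0.63, -0.0], [-0.01, -0.63, -0.0], [-0.02, -0.63, -0.0], [-0.02, -0.63, -0.0], [-0.03, -0.63, -0.0]]
twist 0.051 max 0.63
```

View pics/w1c.png

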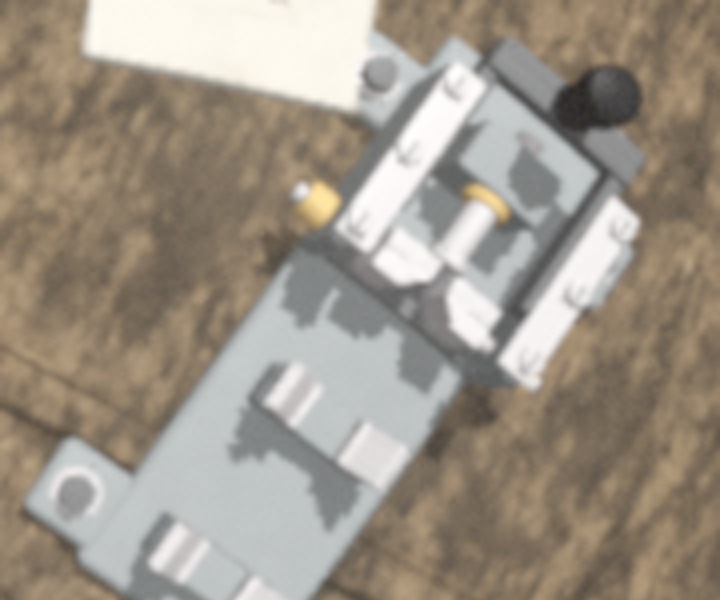

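>>> move_arm([
  [0,0,-0.3],
  [0,0,-0.7],
  [0,0,-0.8],
  [0,0,-0.8],
  [0,0,-0.8],
  [0,-0.63,0],
  [0,-0.63,0],
  [0,-0.63,0],
  [0,-0.63,0],
  [0,-0.63,0],
  [0,-0.63,0],
  [-0.01,-0.63,0],
  [-0.01,-0.63,0],
  [-0.01,-0.63,0],
  [-0.03,-0.63,0],
  [0,0,0],
  [0,0,0],
], twist=[0,0,0,0,0,0.05,0.05,0.05,0.05,0.05,0.05,0.05,0.05,0.05,0.06,0,0], fingers=[0,0,0,0,0,0,0,0,0,0,0,0,0,0,0,0,0])

```text
time: 8.1
position: [0.5221, -0.0658, 0.1488]
eef_rot: [3.134, -0.203, 0.0]
wrist_force: [0.7, 0.3, -1.0]
grip_width: 0.0133
```

```bash
python3 - <<'E'
from plan import *
import pickle
st=r.observe(); c=r.camera('wrist'); pickle.dump((c,st),open('w5.pkl','wb')); save(c,'w5.png')
a=cv2.resize(c['pixels'][40:260,180:380],None,fx=3,fy=3,interpolation=cv2.INTER_CUBIC)[:600]
save({'pixels':a},'w5c.png'); print(st['position'],st['grip_width'],st['time'],st['wrist_force'])
for k,z in [('clamp_load',.031),('clamp_home',.031),('rest_gap',.031),('lock_knob',.064)]:
    for q in r.place_of(c,k)[:1]: print(k,round(q['conf'],2),np.round(q['point'],1),np.round(onz(c,q['point'],z,st),4))
E
```

```text
[ 0.52207117 -0.06582283  0.14882171] 0.01332978251524927 8.1 [ 0.7150313   0.31518693 -0.97947646]
clamp_load 0.64 [281.5 209.2] [ 0.5208 -0.0624  0.031 ]
clamp_home 0.69 [280.8 172.9] [ 0.5522 -0.066   0.031 ]
rest_gap 0.81 [283.8 204.3] [ 0.5248 -0.0649  0.031 ]
lock_knob 0.79 [285.   27.6] [ 0.6649 -0.0843  0.064 ]
```

View pics/w5.png

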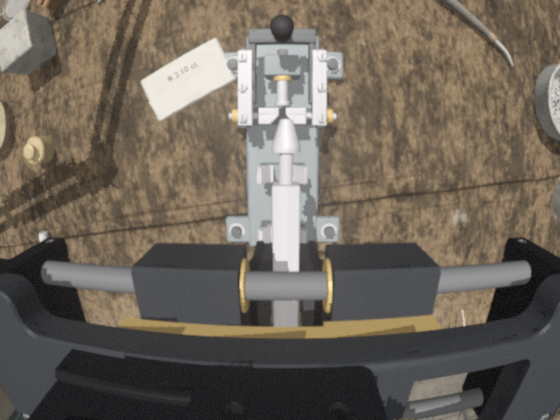

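View pics/w5c.png

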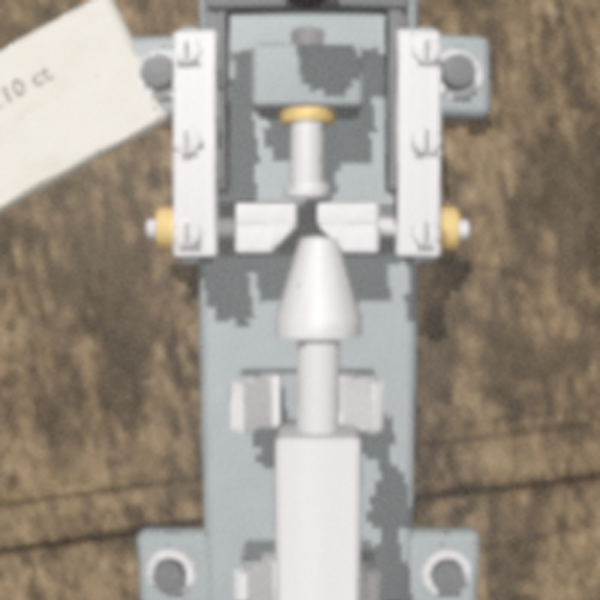

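```bash
python3 - <<'E'
from plan import *
import pickle
c,st=pickle.load(open('w5.pkl','rb'))
f=lambda x,y:(x/3+180,y/3+40)
P={}
for n,l,rr,z in [('cheekfront',(174,257),(441,257),.05),('cheekback',(174,30),(441,30),.05),('farrest near end',(232,431),(382,431),.042),('farrest far end',(238,376),(379,374),.042),('lugN',(169,575),(447,575),.016),('lugF',(160,72),(458,72),.016),('jaw front',(236,252),(380,252),.04),('base edges',(205,330),(412,330),.01)]:
    a=onz(c,f(*l),z,st);b=onz(c,f(*rr),z,st); m=(a+b)/2; P[n]=m
    print(n,m.round(4),'w',np.linalg.norm(b-a).round(4),'heading',np.degrees(np.arctan2((b-a)[0],-(b-a)[1])).round(2)*-1+0)
P['knob']=onz(c,(282,27),.078,st); print('knob',P['knob'])
X=np.array([P[k][:2] for k in P]); mu=X.mean(0); v=np.linalg.svd(X-mu)[2][0]; v*=np.sign(v[0])
print('axis',np.degrees(np.arctan2(v[1],v[0])),mu, [(k,round(float((P[k][:2]-mu)@[-v[1],v[0]])*1e3,1)) for k in P])
h=np.array([.5515,-.067]); print({k:round(float((P[k][:2]-h)@v)*1e3,1) for k in P})
A=R.from_rotvec(st['eef_rot']).as_matrix(); print('tool head',np.degrees(np.arctan2(A[1,0],A[0,0])))
# line y at x=.5221
print('line at x', [(x,(mu+v*(x-mu[0])/v[0]).round(4)) for x in (.5,.5221,.5515)])
print('tip',A.T@(onz(c,f(314,238),st['position'][2]-.007,st)-st['position']))
E
```

```text
cheekfront [ 0.5919 -0.0728  0.05  ] w 0.0689 heading 7.52
cheekback [ 0.6517 -0.0806  0.05  ] w 0.0687 heading 7.61
farrest near end [ 0.5449 -0.0664  0.042 ] w 0.0408 heading 7.46
farrest far end [ 0.5601 -0.0688  0.042 ] w 0.0379 heading 6.65
lugN [ 0.4951 -0.0598  0.016 ] w 0.0869 heading 7.4
lugF [ 0.647  -0.0801  0.016 ] w 0.0869 heading 7.57
jaw front [ 0.593 -0.073  0.04 ] w 0.0384 heading 7.52
base edges [ 0.5699 -0.0698  0.01  ] w 0.0622 heading 7.49
knob [ 0.66137658 -0.0817695   0.078     ]
axis -7.533656735292524 [ 0.59056012 -0.07254044] [('cheekfront', -0.0), ('cheekback', 0.1), ('farrest near end', 0.1), ('farrest far end', -0.3), ('lugN', 0.1), ('lugF', -0.1), ('jaw front', -0.1), ('base edges', 0.0), ('knob', 0.1)]
{'cheekfront': 40.8, 'cheekback': 101.1, 'farrest near end': -6.6, 'farrest far end': 8.8, 'lugN': -56.8, 'lugF': 96.4, 'jaw front': 41.9, 'base edges': 18.6, 'knob': 110.9}
tool head -7.403839421310113
line at x [(0.5, array([ 0.5   , -0.0606])), (0.5221, array([ 0.5221, -0.0635])), (0.5515, array([ 0.5515, -0.0674]))]
tip [ 0.07308444 -0.0001521   0.00702434]
```

>>> move_arm([
  [-0.08,-0.055,0.4],
  [0,0,0.7],
  [0,0,0.7],
  [0,0,0],
  [0,0,0],
], twist=[0.02,0,0,0,0], fingers=[0,0,0,0,0])

```text
time: 8.85
position: [0.5191, -0.064, 0.0764]
eef_rot: [-3.134, 0.211, 0.002]
wrist_force: [1.3, -1.0, -1.1]
grip_width: 0.0136
```

```bash
python3 - <<'E'
from plan import *
import pickle
st=r.observe(); c=r.camera('wrist'); pickle.dump((c,st),open('w6.pkl','wb'))
a=cv2.resize(c['pixels'][40:260,180:380],None,fx=3,fy=3,interpolation=cv2.INTER_CUBIC)[:600]
save({'pixels':a},'w6c.png'); print(st['position'],st['grip_width'],st['time'],st['wrist_force'])
E
```

```text
[ 0.51912027 -0.06397435  0.07644934] 0.013551848144368843 8.85 [ 1.30093727 -0.97331457 -1.10938489]
```

View pics/w6c.png

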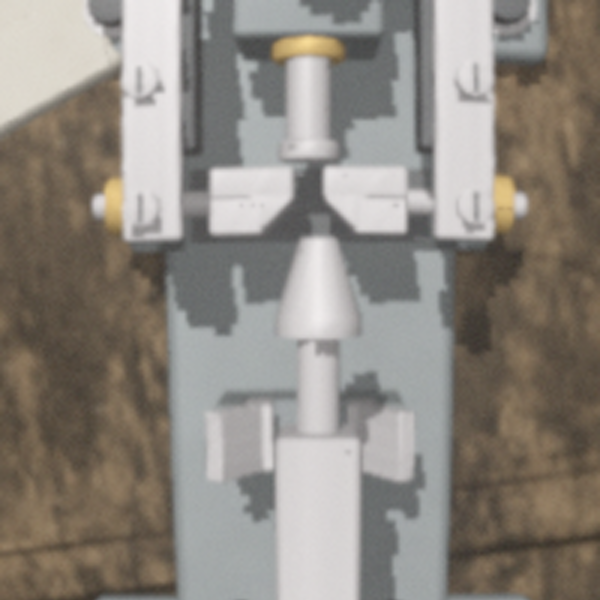

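```bash
python3 - <<'E'
from plan import *
import pickle
c,st=pickle.load(open('w6.pkl','rb'))
f=lambda x,y:(x/3+180,y/3+40)
A=R.from_rotvec(st['eef_rot']).as_matrix()
T=lambda u,z:A.T@(onz(c,f(*u),z,st)-st['position'])
for n,l,rr,z in [('cheekfront',(123,240),(493,240),.05),('screws',(142,210),(474,208),.05),('farrest',(206,480),(414,480),.042),('jaw gap',(294,200),(325,200),.04),('base',(169,300),(450,300),.01)]:
    m=(T(l,z)+T(rr,z))/2; print(n,m.round(4))
zt=st['position'][2]-.006
print('tip',T((318,238),zt).round(4),'bar end',T((276,437),zt+.007).round(4),T((361,437),zt+.007).round(4))
print('time',[ (r.observe()['position']).round(4) for _ in range(3)])
E
```

```text
cheekfront [ 0.0737 -0.0014  0.0264]
screws [ 0.0793 -0.0014  0.0264]
farrest [ 0.026  -0.0011  0.0344]
jaw gap [ 0.081  -0.0011  0.0364]
base [ 0.0604 -0.0014  0.0664]
tip [0.0731 0.0005 0.0059] bar end [ 0.0414 -0.0062 -0.001 ] [ 0.0414  0.0074 -0.001 ]
time [array([ 0.5199, -0.0641,  0.0772]), array([ 0.5199, -0.0641,  0.0772]), array([ 0.5199, -0.0641,  0.0772])]
```

>>> move_arm([
  [-0.02,-0.045,0],
  [0,0,0.4],
  [0,0,0.4],
  [0,0,0.15],
  [0,0,0],
  [0,0,0],
], twist=[0,0,0,0,0,0], fingers=[0,0,0,0,0,0])

```text
time: 9.5
position: [0.5191, -0.0617, 0.0393]
eef_rot: [3.134, -0.21, 0.002]
wrist_force: [0.7, 0.2, -2.4]
grip_width: 0.0134
```

```bash
python3 - <<'E'
from plan import *
import pickle
st=r.observe(); c=r.camera('wrist'); pickle.dump((c,st),open('w7.pkl','wb'))
a=cv2.resize(c['pixels'][40:260,180:380],None,fx=3,fy=3,interpolation=cv2.INTER_CUBIC)[:600]
s=r.camera('side'); b=cv2.resize(s['pixels'][150:290,180:360],None,fx=3,fy=3,interpolation=cv2.INTER_CUBIC)
save({'pixels':a},'w7c.png');save({'pixels':b},'s7.png'); print(st['position'],st['grip_width'],st['time'],st['wrist_force'])
E
```

```text
[ 0.51914296 -0.06174644  0.03930603] 0.013362899726638275 9.5 [ 0.68506257  0.17472497 -2.40641777]
```

View pics/w7c.png

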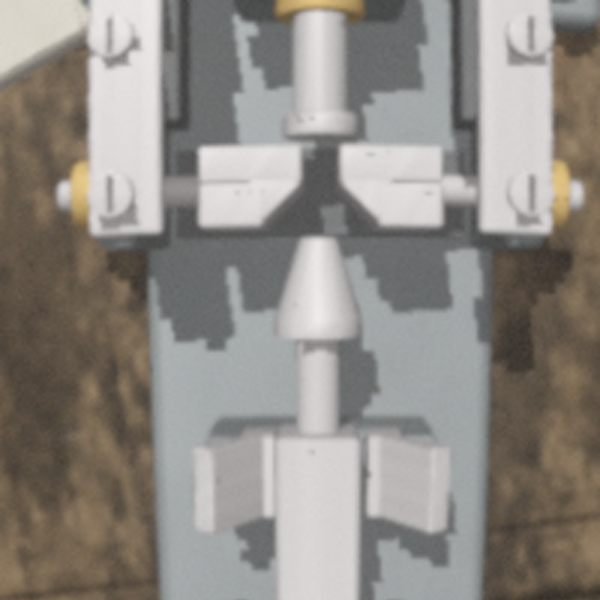

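View pics/s7.png

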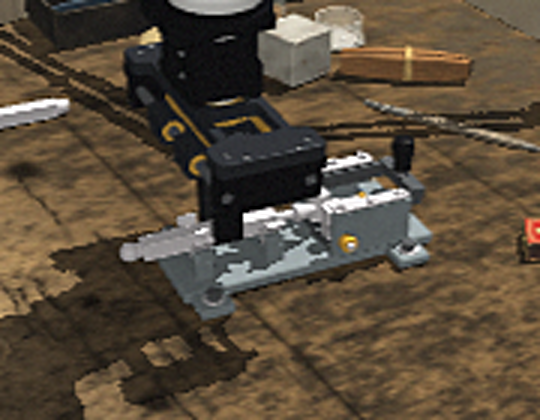

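>>> move_arm([
  [0,0,0.05],
  [0,0,0],
  [0,0,0],
  [0,0,0],
  [0,0,0],
  [0,0,0],
  [0,0,0],
], twist=[0,0,0,0,0,0,0], fingers=[0,0,0.25,0.35,0.45,0.45,0.45])

```text
time: 10.3
position: [0.5186, -0.0615, 0.0365]
eef_rot: [-3.134, 0.21, 0.0]
wrist_force: [-0.1, 0.1, 0.3]
grip_width: 0.0378
```

```bash
python3 - <<'E'
from plan import *
import pickle
st=r.observe(); c=r.camera('wrist'); pickle.dump((c,st),open('w8.pkl','wb'))
a=cv2.resize(c['pixels'][40:260,180:380],None,fx=3,fy=3,interpolation=cv2.INTER_CUBIC)[:600]
save({'pixels':a},'w8c.png'); print(st['position'],st['grip_width'],st['time'],st['wrist_force'])
E
```

```text
[ 0.51858478 -0.06152427  0.03648698] 0.03784767947617944 10.3 [-0.07563402  0.1398508   0.34363914]
```

View pics/w8c.png

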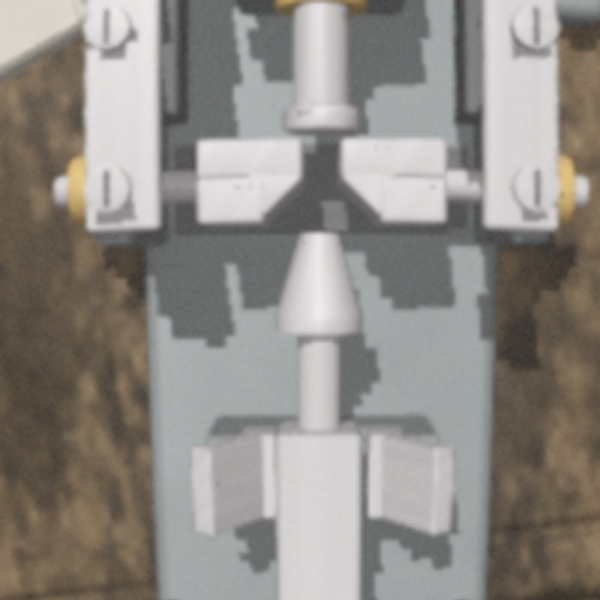

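>>> move_arm([
  [0,0,-0.4],
  [0,0,-0.6],
  [-0.6,0,0],
  [-0.6,0,0],
  [-0.6,0,0],
  [-0.6,0,0],
  [0,0,0],
  [0,0,0.6],
  [0,0,0.5],
  [0,0,0.2],
  [0,0,0],
  [0,0,0],
], twist=[0,0,0,0,0,0,0,0,0,0,0,0], fingers=[0.45,0.45,0.45,0.3,0,0,0,0,0,0,0,0])

```text
time: 11.55
position: [0.4242, -0.049, 0.0247]
eef_rot: [3.134, -0.21, 0.001]
wrist_force: [0.2, -0.5, 0.8]
grip_width: 0.0001
```

```bash
python3 - <<'E'
from plan import *
import pickle
st=r.observe(); c=r.camera('wrist'); pickle.dump((c,st),open('w9.pkl','wb'));save(c,'w9.png')
s=r.camera('side'); b=cv2.resize(s['pixels'][150:290,180:360],None,fx=3,fy=3,interpolation=cv2.INTER_CUBIC)
save({'pixels':b},'s9.png'); print(st['position'],st['grip_width'],st['time'],st['wrist_force'])
E
```

```text
[ 0.42418343 -0.04895462  0.02468609] 0.0001390022269288957 11.55 [ 0.19640655 -0.4751701   0.79720157]
```

View pics/w9.png

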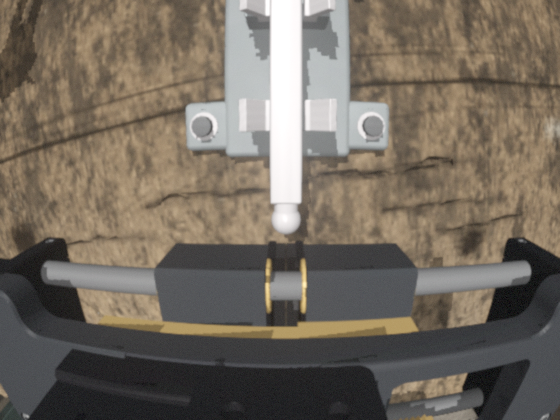

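View pics/s9.png

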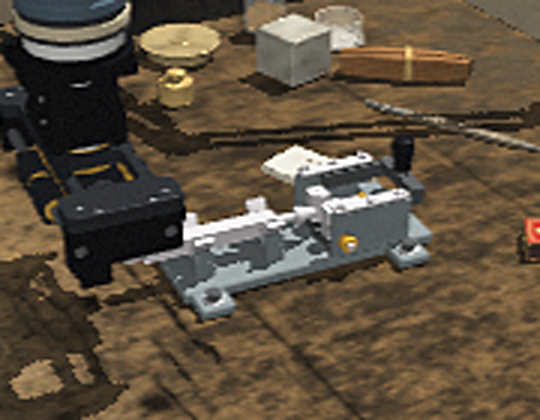

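>>> move_arm([
  [0.2,0,0],
  [0.15,0,0],
  [0.1,0,0],
  [0.1,0,0],
  [0.1,0,0],
  [0.1,0,0],
  [0.05,0,0],
], twist=[0,0,0,0,0,0,0], fingers=[0,0,0,0,0,0,0])

```text
time: 12.35
position: [0.452, -0.0522, 0.0243]
eef_rot: [-3.133, 0.209, 0.012]
wrist_force: [-8.3, -2.0, 2.9]
grip_width: 0.0003
```

```bash
python3 - <<'E'
from plan import *
st=r.observe(); c=r.camera('wrist'); save(c,'w10.png')
print(st['position'],st['time'],st['wrist_force'], st['torque'])
E
```

```text
[ 0.4520247  -0.05219797  0.0242758 ] 12.35 [-8.27333175 -2.04637586  2.90007726] [-0.4664998   1.4797252  -0.03269564]
```

View pics/w10.png

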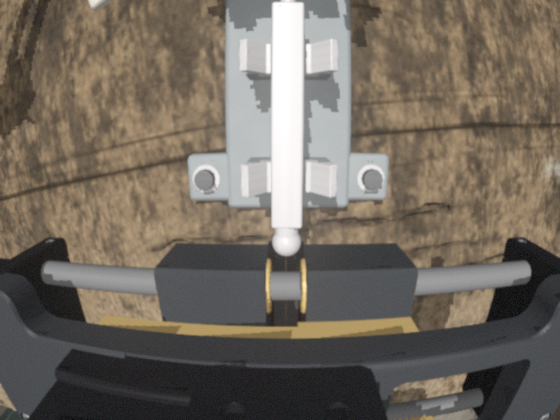

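>>> move_arm([
  [0.1,0,0],
  [0.1,0,0],
  [0.1,0,0],
  [0.05,0,0],
  [0,0,0],
], twist=[0,0,0,0,0], fingers=[0,0,0,0,0])

```text
time: 12.9
position: [0.4634, -0.0535, 0.0241]
eef_rot: [-3.132, 0.208, 0.019]
wrist_force: [-9.9, -2.8, 4.3]
grip_width: 0.0008
```

```bash
python3 - <<'E'
from plan import *
st=r.observe(); c=r.camera('wrist'); save(c,'w11.png')
print(st['position'],st['time'],st['wrist_force'], st['torque'])
t=r.camera('top'); a=cv2.resize(t['pixels'][165:265,240:330],None,fx=6,fy=6,interpolation=cv2.INTER_CUBIC); save({'pixels':a},'t11.png')
E
```

```text
[ 0.46342888 -0.05351485  0.02412272] 12.9 [-9.88648598 -2.8062346   4.34620983] [-0.44788815  1.65455645 -0.01162747]
```

View pics/w11.png

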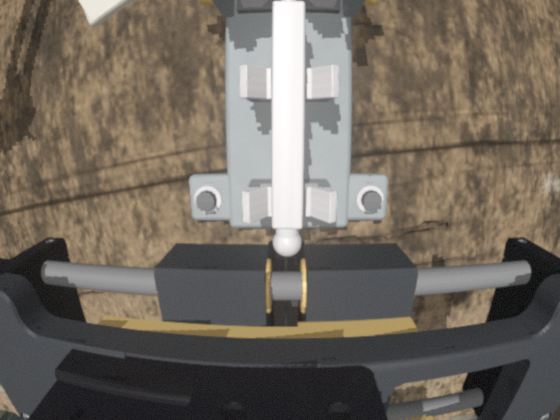

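View pics/t11.png

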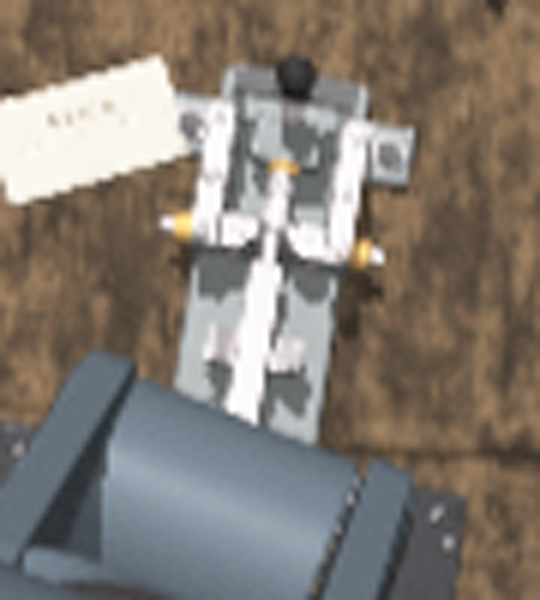

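```bash
python3 - <<'E'
from plan import *
import pickle
c=pickle.load(open('w9.pkl','rb'))[0]
st=r.observe(); A=R.from_rotvec(st['eef_rot']).as_matrix()
c0,st0=pickle.load(open('w9.pkl','rb')); A0=R.from_rotvec(st0['eef_rot']).as_matrix()
v=np.array([.9914,-.1311,0])
for n,st,lug,ball in [('w9',st0,[(203,125),(372,125)],(287,218)),('w11',st,[(206,200),(371,200)],(287,242))]:
    m=(onz(c,lug[0],.016,st)+onz(c,lug[1],.016,st))/2; b=onz(c,ball,.031,st)
    print(n,m.round(4),b.round(4),'ball-lug along',(b-m)@v, 'tcp-lug',(st['position']-m)@v)
E
```

```text
w9 [ 0.4946 -0.0597  0.016 ] [ 0.4506 -0.0535  0.031 ] ball-lug along -0.04444510719797186 tcp-lug -0.0712611611748693
w11 [ 0.4952 -0.0596  0.016 ] [ 0.4782 -0.0565  0.031 ] ball-lug along -0.017246184621553154 tcp-lug -0.032310232812981364
```

>>> move_arm([
  [0.07,0,0],
  [0.07,0,0],
  [0.06,0,0],
  [0,0,0],
  [0,0,0],
], twist=[0,0,0,0,0], fingers=[0,0,0,0,0])

```text
time: 13.5
position: [0.4705, -0.0541, 0.024]
eef_rot: [-3.131, 0.208, 0.022]
wrist_force: [-9.8, -0.8, 5.1]
grip_width: 0.0006
```

```bash
python3 - <<'E'
from plan import *
st=r.observe(); c=r.camera('wrist'); save(c,'w12.png')
print(st['position'],st['time'],st['wrist_force'], st['torque'])
t=r.camera('top'); a=cv2.resize(t['pixels'][165:265,240:330],None,fx=6,fy=6,interpolation=cv2.INTER_CUBIC); save({'pixels':a},'t12.png')
E
```

```text
[ 0.47052092 -0.05411684  0.02399956] 13.5 [-9.80609078 -0.83056695  5.11580296] [-0.20705313  1.75109959 -0.07190366]
```

View pics/t12.png

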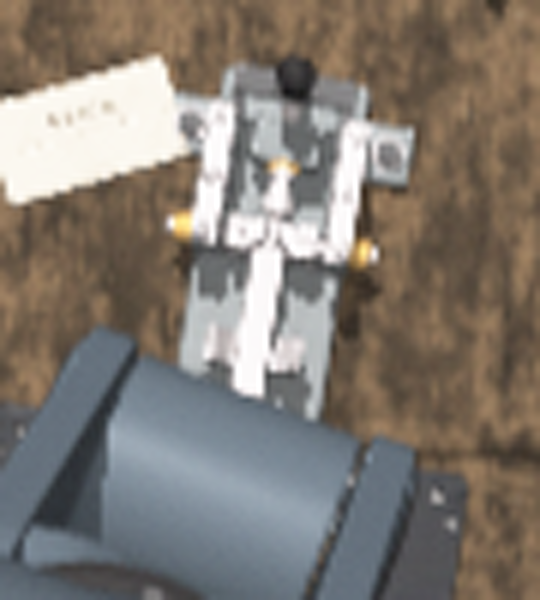

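View pics/w12.png

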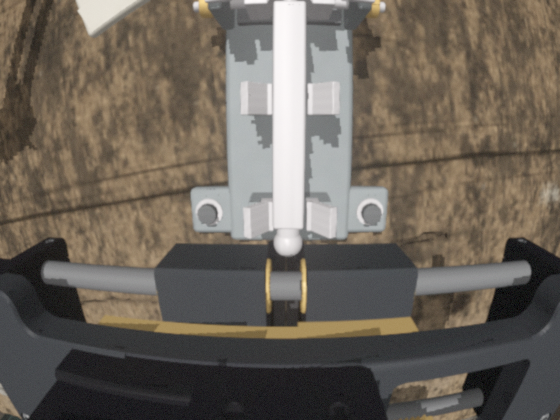

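>>> move_arm([
  [0.05,0,0],
  [0.02,0,0],
  [0,0,0],
], twist=[0,0,0], fingers=[0,0,0])

```text
time: 13.9
position: [0.4707, -0.054, 0.024]
eef_rot: [-3.131, 0.207, 0.03]
wrist_force: [-13.9, -3.2, 8.5]
grip_width: 0.0006
```

```bash
python3 - <<'E'
from plan import *
import pickle
st=r.observe(); c=r.camera('wrist'); print(st['position'],st['wrist_force'],st['time'])
for k in('lock_knob','punch_center'):
  pass
save(c,'w13.png')
E
```

```text
[ 0.47068987 -0.054022    0.02395787] [-13.87164711  -3.15526204   8.451958  ] 13.9
```

View pics/w13.png

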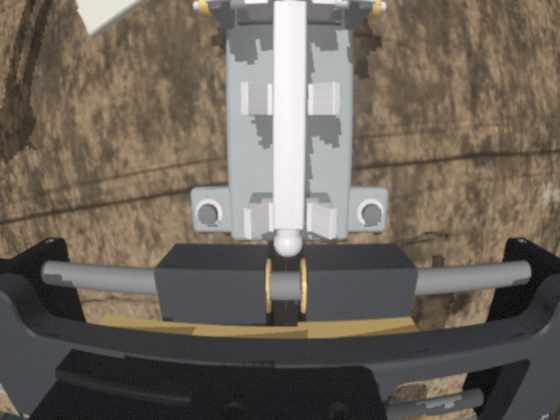

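>>> move_arm([
  [-0.1,0,0],
  [-0.1,0,0],
  [-0.1,0,0],
  [-0.2,0,0],
  [-0.4,0,0],
  [0,0,0],
], twist=[0,0,0,0,0,0], fingers=[0,0,0,0,0,0])

```text
time: 14.55
position: [0.4431, -0.0513, 0.0246]
eef_rot: [-3.134, 0.211, 0.001]
wrist_force: [-0.1, 0.8, 0.4]
grip_width: -0.0004
```

```bash
python3 - <<'E'
from plan import *
import pickle
st=r.observe(); c=r.camera('wrist'); print(st['position'],st['wrist_force'],st['time'])
save(c,'w14.png')
t=r.camera('top'); a=cv2.resize(t['pixels'][165:265,240:330],None,fx=6,fy=6,interpolation=cv2.INTER_CUBIC); save({'pixels':a},'t14.png')
E
```

```text
[ 0.44306265 -0.05127617  0.02462844] [-0.1195075   0.77539345  0.42891696] 14.55
```

View pics/w14.png

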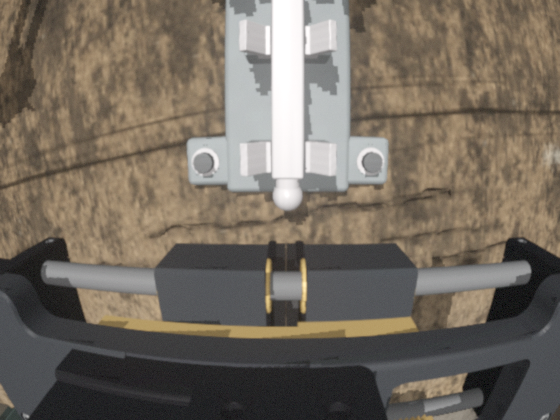

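View pics/t14.png

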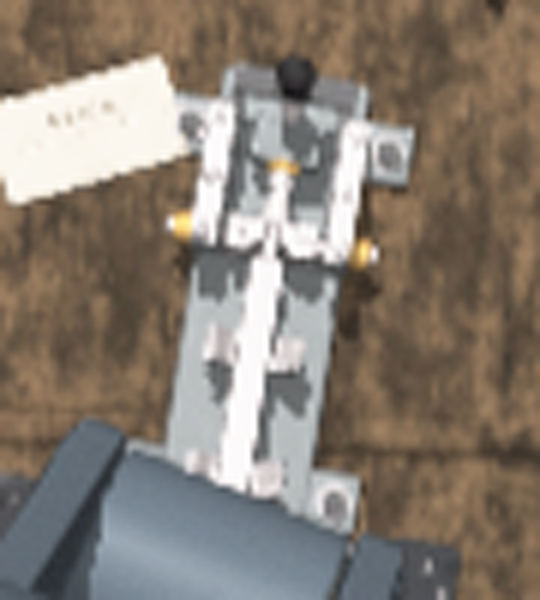

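>>> move_arm([
  [0,0,-0.6],
  [0,0,-0.9],
  [0.3,0,-0.9],
  [0.8,0,-0.8],
  [0.9,0,-0.2],
  [0.9,0,0],
  [0.8,0,0],
  [0.3,0,0],
  [0,0,0],
  [0,0,0],
], twist=[0,0,0,0,0,0,0,0,0,0], fingers=[0.2,0.4,0.5,0.5,0.5,0.5,0.5,0.5,0.5,0.5])

```text
time: 15.65
position: [0.6026, -0.0727, 0.1604]
eef_rot: [-3.135, 0.21, 0.0]
wrist_force: [-0.5, 0.1, 0.3]
grip_width: 0.0433
```

```bash
python3 - <<'E'
from plan import *
import pickle
st=r.observe(); c=r.camera('wrist'); print(st['position'],st['wrist_force'],st['time'],st['grip_width'])
pickle.dump((c,st),open('w15.pkl','wb'));save(c,'w15.png')
for k,z in [('lock_knob',.064)]:
    for q in r.place_of(c,k)[:1]: print(k,round(q['conf'],2),np.round(q['point'],1),np.round(onz(c,q['point'],z,st),4))
A=R.from_rotvec(st['eef_rot']).as_matrix(); print('tool head',np.degrees(np.arctan2(A[1,0],A[0,0])))
E
```

```text
[ 0.60258858 -0.07274893  0.16038496] [-0.52747541  0.05116556  0.27370089] 15.65 0.04325207559892186
lock_knob 0.94 [288.9 134.8] [ 0.6643 -0.0838  0.064 ]
tool head -7.649967898855372
```

View pics/w15.png

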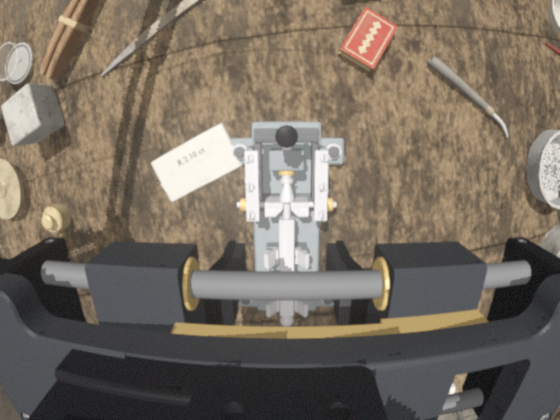

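```bash
python3 - <<'E'
from plan import *
import pickle
c,st=pickle.load(open('w15.pkl','rb'));A=R.from_rotvec(st['eef_rot']).as_matrix()
for u,z in [((286,136),.078),((289,134.8),.064)]:
    p=onz(c,u,z,st);print(p,A.T@(p-st['position'])/.04)
a=cv2.resize(c['pixels'][110:260,220:350],None,fx=4,fy=4,interpolation=cv2.INTER_CUBIC)
save({'pixels':a},'w15c.png')
E
```

```text
[ 0.66418918 -0.08157126  0.078     ] [1.55627913 0.01364598 2.05916312]
[ 0.66432308 -0.08390859  0.064     ] [1.56747906 0.07112362 2.40915818]
```

View pics/w15c.png

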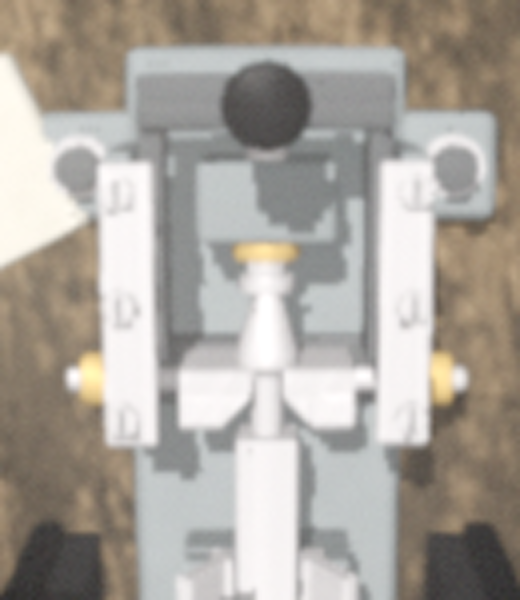

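>>> move_arm([
  [0.8,0.01,0],
  [0.76,0.01,0],
  [0,0,0.6],
  [0,0,0.8],
  [0,0,0.7],
  [0,0,0.3],
  [0,0,0],
  [0,0,0],
], twist=[0,0,0,0,0,0,0,0], fingers=[0.5,0.5,0.5,0.5,0.5,0.5,0.5,0.5])

```text
time: 16.55
position: [0.6649, -0.0822, 0.0655]
eef_rot: [3.134, -0.21, 0.002]
wrist_force: [0.1, 0.4, 0.5]
grip_width: 0.0436
```

```bash
python3 - <<'E'
from plan import *
st=r.observe(); print(st['position'],st['wrist_force'],st['time'])
s=r.camera('side'); b=cv2.resize(s['pixels'][130:270,210:390],None,fx=4,fy=4,interpolation=cv2.INTER_CUBIC); save({'pixels':b},'s16.png')
E
```

```text
[ 0.66491369 -0.08217865  0.06554086] [0.14068579 0.37631137 0.52449684] 16.55
```

View pics/s16.png

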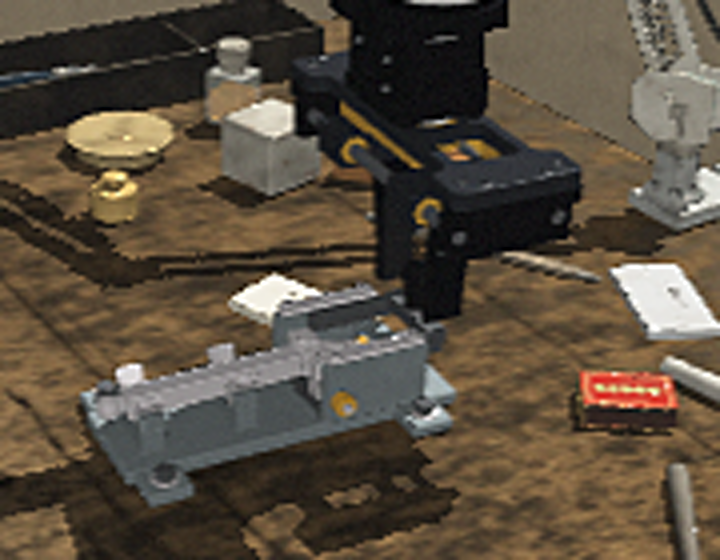

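Fingers straddle the knob. Close and pull slowly.

>>> move_arm([
  [0,0,0],
  [0,0,0],
  [0,0,0],
  [0,0,0],
  [0,0,0],
  [0,0,0],
], twist=[0,0,0,0,0,0], fingers=[0.15,0.1,0,0,0,0], force=25)

```text
time: 17.2
position: [0.6646, -0.0816, 0.0649]
eef_rot: [-3.134, 0.21, -0.001]
wrist_force: [-0.3, 2.4, 3.3]
grip_width: 0.0157
```

>>> move_arm([
  [-0.05,0,0],
  [-0.1,0,0],
  [-0.1,0,0],
  [-0.1,0,0],
  [-0.05,0,0],
  [0,0,0],
], twist=[0,0,0,0,0,0], fingers=[0,0,0,0,0,0])

```text
time: 17.8
position: [0.6485, -0.0796, 0.0649]
eef_rot: [-3.134, 0.21, -0.001]
wrist_force: [2.6, 3.2, 3.8]
grip_width: 0.0157
```

>>> move_arm([
  [-0.05,0,0],
  [-0.05,0,0],
  [-0.04,0,0],
  [0,0,0],
], twist=[0,0,0,0], fingers=[0,0,0,0])

```text
time: 18.2
position: [0.6483, -0.0796, 0.0651]
eef_rot: [3.134, -0.212, 0.019]
wrist_force: [11.3, 4.4, -2.5]
grip_width: 0.0159
```

```bash
python3 - <<'E'
from plan import *
st=r.observe(); print(st['position'],st['wrist_force'],st['time'],st['grip_width'])
E
```

```text
[ 0.64831373 -0.07961583  0.06514329] [11.26744081  4.44445378 -2.45737973] 18.2 0.015924111670080603
```

```bash
python3 - <<'E'
from plan import *
t=r.camera('top'); a=cv2.resize(t['pixels'][165:265,240:330],None,fx=6,fy=6,interpolation=cv2.INTER_CUBIC); 
s=r.camera('side'); b=cv2.resize(s['pixels'][180:280,230:360],None,fx=6,fy=6,interpolation=cv2.INTER_CUBIC); save({'pixels':b},'s17.png')
c=r.camera('wrist'); save(c,'w17.png')
E
```

```text
(no output)
```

View pics/w17.png

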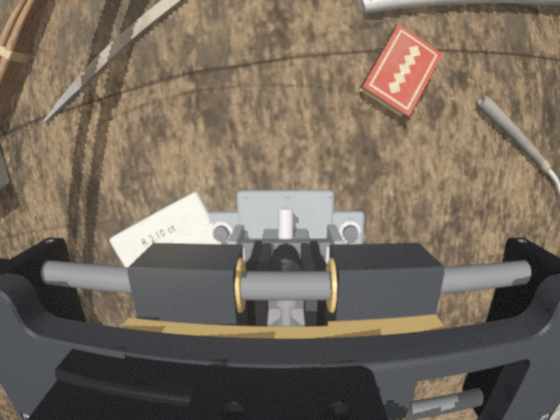

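View pics/s17.png

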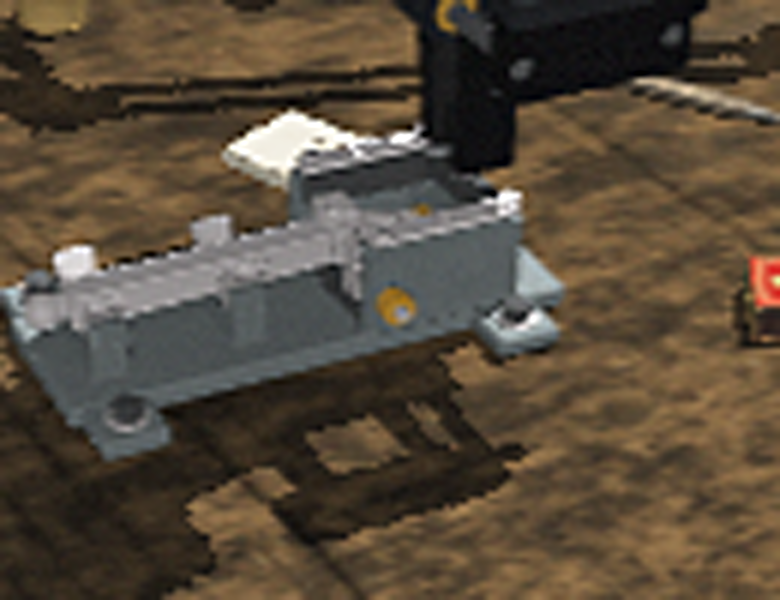

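>>> move_arm([
  [0.05,0,0],
  [0,0,0],
  [0,0,0],
  [0,0,0],
  [0,0,-0.7],
  [0,0,-0.9],
  [-0.5,0,-0.8],
  [-0.5,0,0],
  [0,0,0],
  [0,0,0],
], twist=[0,0,0,0,0,0,0,0,0,0], fingers=[0.3,0.5,0.5,0.5,0.5,0.5,0.5,0.5,0.5,0.5])

```text
time: 19.35
position: [0.605, -0.0742, 0.1603]
eef_rot: [3.134, -0.21, -0.001]
wrist_force: [-0.2, -0.3, -0.1]
grip_width: 0.0431
```

```bash
python3 - <<'E'
from plan import *
import pickle
st=r.observe(); c=r.camera('wrist'); print(st['position'],st['wrist_force'],st['time'],st['grip_width'])
pickle.dump((c,st),open('w18.pkl','wb'))
a=cv2.resize(c['pixels'][110:260,220:350],None,fx=4,fy=4,interpolation=cv2.INTER_CUBIC)
save({'pixels':a},'w18c.png')
for k,z in [('lock_knob',.064)]:
    for q in r.place_of(c,k)[:1]: print(k,round(q['conf'],2),np.round(q['point'],1),np.round(onz(c,q['point'],z,st),4))
E
```

```text
[ 0.60497526 -0.07420042  0.16026291] [-0.15315882 -0.25298107 -0.14085948] 19.35 0.04306003965747207
lock_knob 0.56 [285.7 158.9] [ 0.6485 -0.0804  0.064 ]
```

View pics/w18c.png

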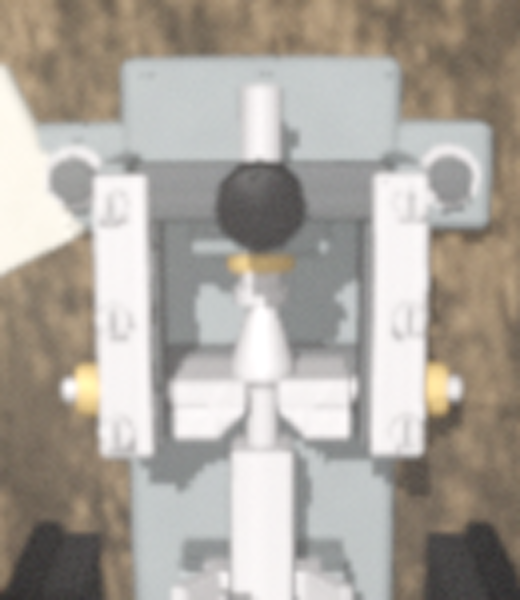

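```bash
python3 - <<'E'
from plan import *
import pickle
v=np.array([.9914,-.1311,0])
for n,k,cb,cf,bar in [('w15.pkl',(266,106),(268,160),(268,445),(268,73)),('w18.pkl',(260,206),(262,172),(262,456),(255,162))]:
    c,st=pickle.load(open(n,'rb')); f=lambda u:(u[0]/4+220,u[1]/4+110)
    K=onz(c,f(k),.078,st);B=onz(c,f(cb),.05,st);F=onz(c,f(cf),.05,st);C=onz(c,f(bar),.048,st)
    print(n,K.round(4),'knob-back',(K-B)@v,'knob-front',(K-F)@v,'crossbar back - front',(C-F)@v)
E
```

```text
w15.pkl [ 0.6638 -0.0819  0.078 ] knob-back 0.012024748222755595 knob-front 0.07231010384542554 crossbar back - front 0.07799274580595662
w18.pkl [ 0.6482 -0.0798  0.078 ] knob-back -0.0037916005263960565 knob-front 0.056464359397539444 crossbar back - front 0.06214748049209219
```

```bash
python3 - <<'E'
from plan import *
import pickle
o=[]
for n in ['w15.pkl','w18.pkl']:
    c,st=pickle.load(open(n,'rb'))
    o.append(cv2.resize(c['pixels'][145:230,240:330],None,fx=4.4,fy=6,interpolation=cv2.INTER_CUBIC))
save({'pixels':np.hstack(o)},'cmp.png')
E
```

```text
(no output)
```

View pics/cmp.png

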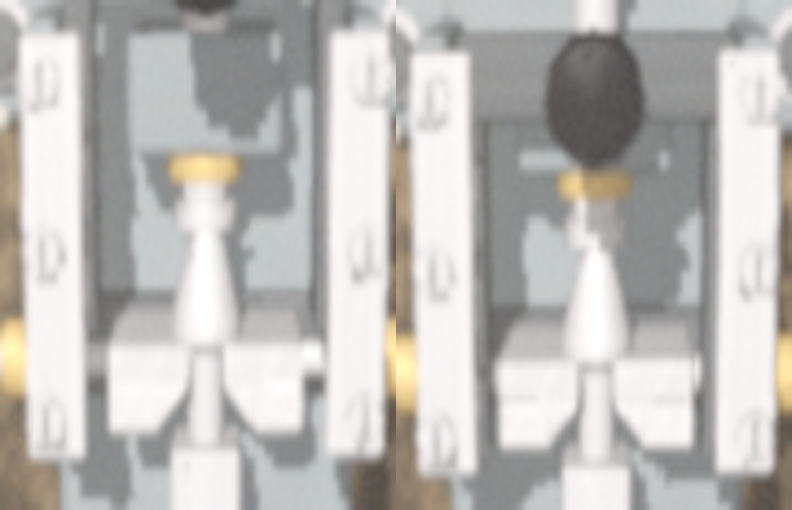

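>>> move_arm([
  [0.8,0,0],
  [0.91,0,0],
  [0,0,0],
  [0,0,0.7],
  [0,0,0.8],
  [0,0,0.6],
  [0,0,0.3],
  [0,0,0],
], twist=[0,0,0,0,0,0,0,0], fingers=[0.2,0,0,0,0,0,0,0])

```text
time: 20.25
position: [0.6714, -0.0827, 0.0618]
eef_rot: [-3.133, 0.21, 0.008]
wrist_force: [-0.5, 0.6, 0.6]
grip_width: 0.0008
```

>>> move_arm([
  [-0.06,0,0],
  [-0.06,0,0],
  [-0.06,0,0],
  [0,0,0],
], twist=[0,0,0,0], fingers=[0,0,0,0])

```text
time: 20.65
position: [0.6668, -0.0824, 0.066]
eef_rot: [3.134, -0.21, 0.005]
wrist_force: [0.2, -0.4, 1.6]
grip_width: 0.0003
```

>>> move_arm([
  [-0.05,0,0],
  [-0.05,0,0],
  [0,0,0],
], twist=[0,0,0], fingers=[0,0,0])

```text
time: 20.95
position: [0.6665, -0.0825, 0.0662]
eef_rot: [3.133, -0.211, 0.017]
wrist_force: [7.3, -0.8, -1.2]
grip_width: 0.0008
```

>>> move_arm([
  [-0.05,0,0],
  [0,0,0],
], twist=[0,0], fingers=[0,0])

```text
time: 21.15
position: [0.6664, -0.0825, 0.0664]
eef_rot: [3.133, -0.211, 0.024]
wrist_force: [10.5, 0.1, -1.1]
grip_width: 0.0004
```

>>> move_arm([
  [-0.06,0,0],
  [-0.06,0,0],
  [0,0,0],
  [0,0,0],
], twist=[0,0,0,0], fingers=[0,0,0,0])

```text
time: 21.55
position: [0.6661, -0.0825, 0.0668]
eef_rot: [3.132, -0.213, 0.039]
wrist_force: [17.8, 0.3, -7.6]
grip_width: 0.0004
```

```bash
python3 - <<'E'
from plan import *
st=r.observe(); print(st['position'],st['wrist_force'],st['time'])
t=r.camera('top'); a=cv2.resize(t['pixels'][165:265,240:330],None,fx=6,fy=6,interpolation=cv2.INTER_CUBIC); save({'pixels':a},'t19.png')
s=r.camera('side'); b=cv2.resize(s['pixels'][180:280,230:360],None,fx=6,fy=6,interpolation=cv2.INTER_CUBIC); save({'pixels':b},'s19.png')
E
```

```text
[ 0.66607457 -0.08250334  0.0667527 ] [17.82358168  0.31542714 -7.63765638] 21.55
```

View pics/s19.png

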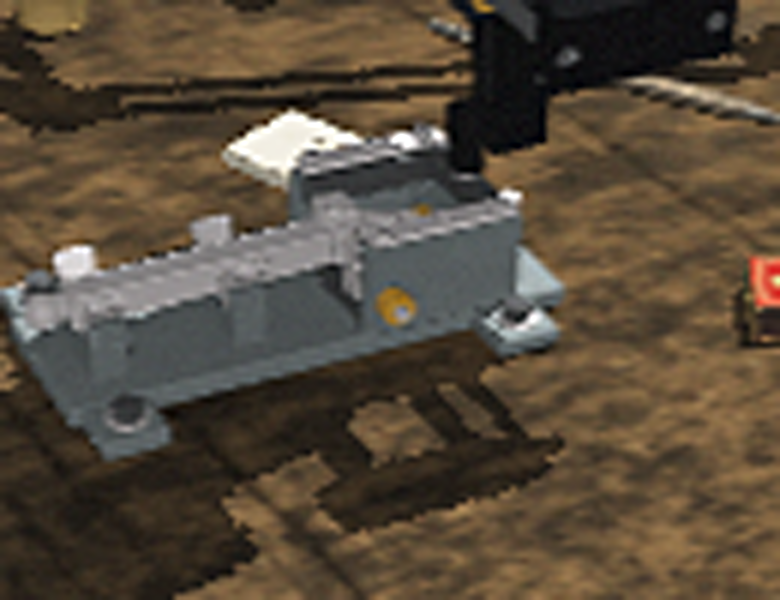

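View pics/t19.png

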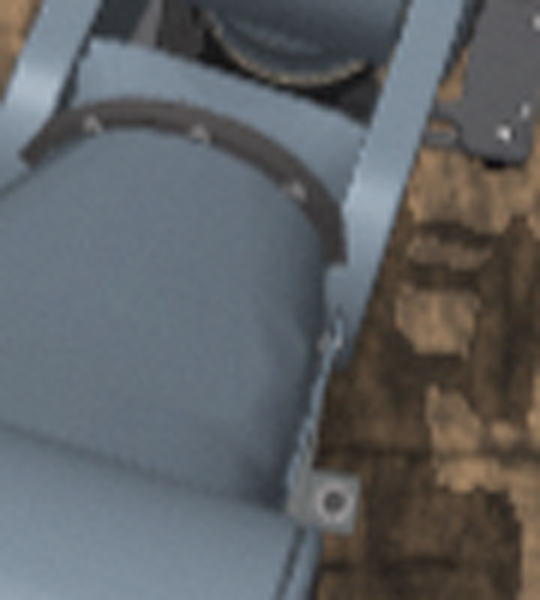

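>>> move_arm([
  [0.3,0,0],
  [0.2,0,0],
  [0,0,-0.6],
  [0,0,-0.8],
  [-0.6,0,0],
  [-0.9,0,0],
  [-0.9,0,0],
  [-0.9,0,0],
  [-0.7,0,0],
  [0,0,0.5],
  [0,0,0.2],
  [0,0,0],
  [0,0,0],
], twist=[0,0,0,0,0,0,0,0,0,0,0,0,0], fingers=[0,0,0,0,0,0,0,0,0,0,0,0,0])

```text
time: 22.95
position: [0.5172, -0.0623, 0.0925]
eef_rot: [3.134, -0.21, 0.0]
wrist_force: [0.2, -0.0, 0.6]
grip_width: 0.0006
```

```bash
python3 - <<'E'
from plan import *
import pickle
st=r.observe(); c=r.camera('wrist'); print(st['position'],st['wrist_force'],st['time'])
pickle.dump((c,st),open('w20.pkl','wb'));save(c,'w20.png')
a=cv2.resize(c['pixels'][20:240,180:380],None,fx=3.6,fy=3.6,interpolation=cv2.INTER_CUBIC)[:600]
save({'pixels':a},'w20c.png')
E
```

```text
[ 0.51722482 -0.06231881  0.09253858] [ 0.2358886  -0.03110211  0.56464991] 22.95
```

View pics/w20c.png

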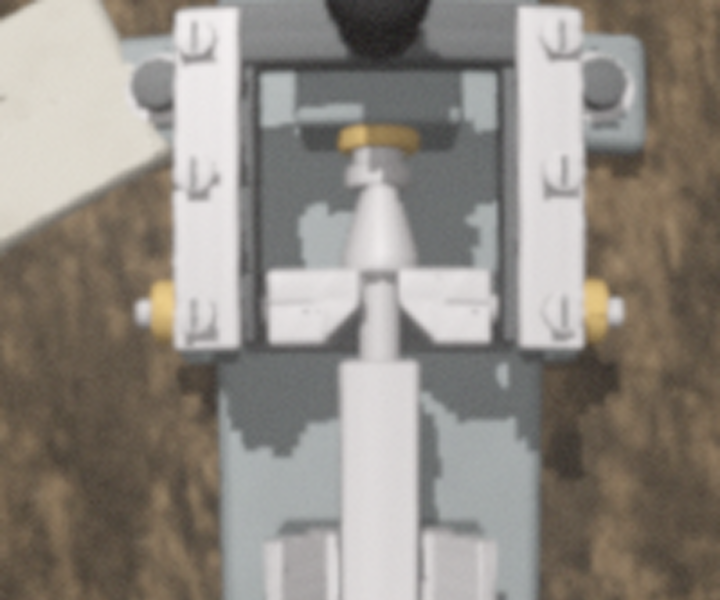

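```bash
python3 - <<'E'
from plan import *
import pickle
o=[]
c,st=pickle.load(open('w5.pkl','rb')); o.append(cv2.resize(c['pixels'][80:135,225:340],None,fx=6,fy=5,interpolation=cv2.INTER_CUBIC))
c,st=pickle.load(open('w20.pkl','rb')); o.append(cv2.resize(c['pixels'][70:130,225:340],None,fx=6,fy=5,interpolation=cv2.INTER_CUBIC))
save({'pixels':np.vstack(o)},'cmp2.png')
c,st=pickle.load(open('w8.pkl','rb')); save({'pixels':cv2.resize(c['pixels'][40:130,205:370],None,fx=4.8,fy=4.8,interpolation=cv2.INTER_CUBIC)},'cmp3.png')
E
```

```text
(no output)
```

View pics/cmp2.png

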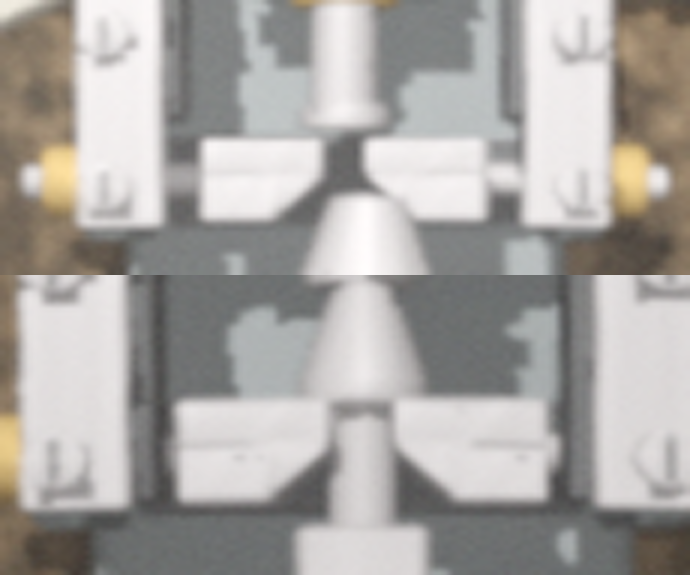

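View pics/cmp3.png

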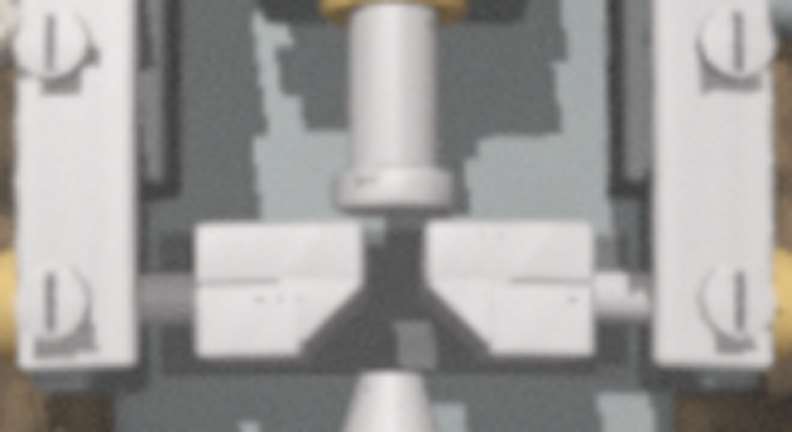

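>>> move_arm([
  [0,0,-0.9],
  [0.8,0,0],
  [0.9,0,0],
  [0.9,0,0],
  [0.7,0,0],
  [0,0,0],
  [0,0,0.6],
  [0,0,0.6],
  [0,0,0.38],
  [0,0,0],
  [0,0,0],
  [0,0,0],
  [0,0,0],
  [0,0,0],
  [0,0,0],
], twist=[0,0,0,0,0,0,0,0,0,0,0,0,0,0,0], fingers=[0.3,0.5,0.5,0.5,0.5,0.5,0.5,0.5,0.5,0.5,0.15,0,0,0,0], force=30)

```text
time: 24.5
position: [0.648, -0.0794, 0.0663]
eef_rot: [-3.134, 0.211, -0.003]
wrist_force: [0.1, 2.0, 2.3]
grip_width: 0.0155
```

```bash
python3 - <<'E'
from plan import *
st=r.observe(); print(st['position'],st['wrist_force'],st['time'],st['grip_width'])
E
```

```text
[ 0.64798564 -0.07941761  0.06626423] [0.10526564 2.04635179 2.31264297] 24.5 0.015452202983631516
```

>>> move_arm([
  [0.08,0,0],
  [0.1,0,0],
  [0.1,0,0],
  [0.12,0,0],
  [0,0,0],
  [0,0,0],
], twist=[0,0,0,0,0,0], fingers=[0,0,0,0,0,0])

```text
time: 25.1
position: [0.6643, -0.0815, 0.0662]
eef_rot: [-3.134, 0.21, -0.004]
wrist_force: [-0.4, 2.9, 4.0]
grip_width: 0.0158
```

>>> move_arm([
  [0.05,0,0],
  [0.03,0,0],
  [0,0,0],
  [0,0,0],
], twist=[0,0,0,0], fingers=[0,0,0,0])

```text
time: 25.5
position: [0.6666, -0.0819, 0.0661]
eef_rot: [-3.134, 0.21, -0.001]
wrist_force: [-1.1, 1.9, 4.9]
grip_width: 0.0153
```

>>> move_arm([
  [0.04,0,0],
  [0.04,0,0],
  [0,0,0],
  [0,0,0],
], twist=[0,0,0,0], fingers=[0,0,0,0])

```text
time: 25.9
position: [0.667, -0.0819, 0.066]
eef_rot: [-3.134, 0.209, 0.009]
wrist_force: [-6.3, 2.4, 9.7]
grip_width: 0.0156
```

The back stop shows a total travel of 19 mm, so the earlier end was truly home. I'll slide it home again.

>>> move_arm([
  [-0.1,0,0],
  [-0.1,0,0],
  [-0.1,0,0],
  [-0.1,0,0],
  [-0.1,0,0],
  [-0.08,0,0],
  [-0.08,0,0],
  [0,0,0],
  [0,0,0],
], twist=[0,0,0,0,0,0,0,0,0], fingers=[0,0,0,0,0,0,0,0,0])

```text
time: 26.8
position: [0.6478, -0.0795, 0.0663]
eef_rot: [3.134, -0.211, 0.016]
wrist_force: [7.7, 3.9, 1.5]
grip_width: 0.0156
```

>>> move_arm([
  [0,0,0],
  [0,0,0],
  [0,0,0],
  [0,0,0],
  [0,0,-0.7],
  [0,0,-0.9],
  [-0.5,0,-0.8],
  [-0.5,0,-0.3],
  [0,0,0],
  [0,0,0],
], twist=[0,0,0,0,0,0,0,0,0,0], fingers=[0.3,0.5,0.5,0.5,0.5,0.5,0.5,0.5,0.5,0.5])

```text
time: 27.8
position: [0.6036, -0.074, 0.1733]
eef_rot: [3.134, -0.21, 0.0]
wrist_force: [0.1, -0.7, -0.2]
grip_width: 0.0435
```

```bash
python3 - <<'E'
from plan import *
st=r.observe(); c=r.camera('wrist'); print(st['position'],st['wrist_force'],st['time'],st['grip_width'])
a=cv2.resize(c['pixels'][110:260,220:350],None,fx=4,fy=4,interpolation=cv2.INTER_CUBIC); save({'pixels':a},'w22c.png')
f=(285,165)
for q in r.place_of(c,'lock_knob')[:1]: print(q['conf'],q['point'],onz(c,q['point'],.064,st))
s=r.camera('side'); save(s,'s22.png')
E
```

```text
[ 0.6035683  -0.07401242  0.17330279] [ 0.14084099 -0.66164103 -0.16563407] 27.8 0.0435395264377721
0.58 [284.6, 156.7] [ 0.64774579 -0.07941668  0.064     ]
```

View pics/w22c.png

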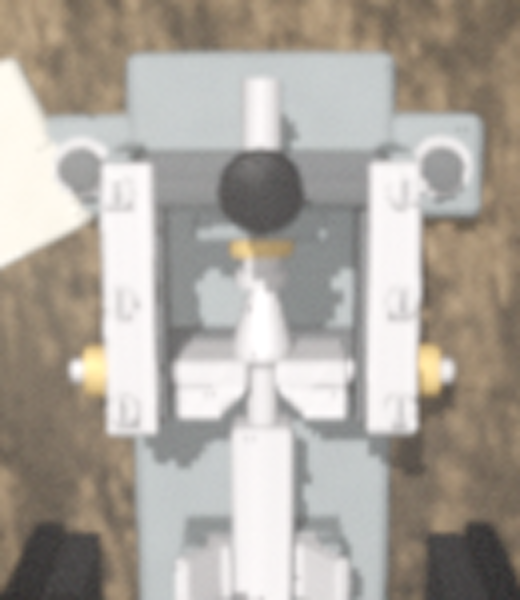

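View pics/s22.png

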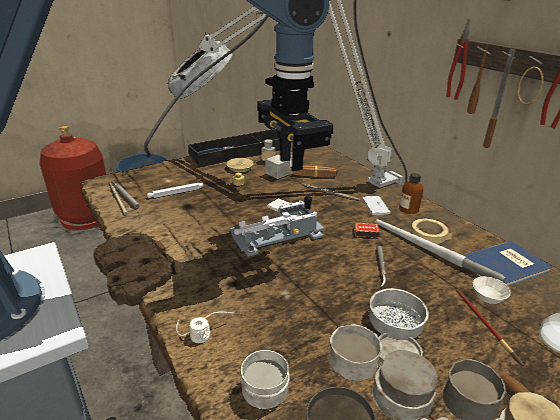

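The wrist picture shows the punch caught, with its head behind both shut jaws at crop (262,330). The knob is forward at (260,190). The side view shows the other things where they were, with the arm clear of everything. Handing in.

```bash
python3 -c "
from plant import r
print(r.hand_in())"
```

```text
the job is handed in; nothing more can be done
None
```

The grooved punch is caught in the clamp with its ball end towards the open end. The locking yoke is fully home, and I handed the job in at about 28 s of the 61 s allowed.

- **Loading the punch:** I laid it in the rests just short of the jaws and opened the fingers there, because they could not follow the whole push in the gap between the rests. At that point the nose was still free of the jaws and the ejector.
- **Pushing it in:** I pushed on the ball end with closed fingers up to the ejector's stop; the wrist force had risen to about 14 N and the punch no longer moved. I only backed off then. It stayed in, and the pictures show both jaws shut in the groove behind its head.
- **Locking the yoke:** I gripped the knob and pulled until it stopped. It had travelled only about 16.3 mm instead of 19 mm, and a harder push of 18 N did not move it further. To check, I drew the yoke right back and measured about 19 mm between the two stops, so the yoke had simply not started fully back. I then slid it home again to the same stop and let go.

In the last pictures the punch is still caught, the knob is at its home position and the arm is clear of everything. The plain punch and the other things look unmoved in the last side view.

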